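# Get the wax tin out from behind the toiletry bottles

## Task

The small flat tin stands in the wooden tray behind the two tall bottles. Stand both bottles upright on the grey drying board, then lift the tin out and set it in the middle of the white dish, and only then put each bottle back in the tray upright where it stood at the start, the square one lined up with the tray as before. Set everything down gently, let nothing fall or tip over, and leave the candle jar, the swab box and the dropper bottle where they are.

Things in the scene. Friction and masses are not known exactly. Their poses are not given: they have to be found in the camera images.
- round_bottle_mid (a point): Tall round lotion bottle, cream plastic with a paper label: body 64 mm in diameter up to 105 mm above its foot, then a shoulder narrowing to 40 mm at 122 mm, then an upright grey cylindrical cap 34 mm in diameter from 122 mm up to the top at 165 mm. About 0.3 kg, loose. The point is on its axis, half-way up (82.5 mm above its foot); z is up. It stands in the front row of the tray (the robot's side), left or right.
- square_bottle_mid (a point): Tall square bottle, cream plastic with a paper label: body 58 x 58 mm up to 90 mm above its foot, a 44 x 44 mm step up to 100 mm, then an upright grey square cap 30 x 30 mm from 100 mm up to the top at 143 mm. About 0.28 kg, loose. The point is on its axis, half-way up (71.5 mm above its foot); x and y are along the sides of body and cap, z is up. It stands in the front row of the tray beside the round bottle, roughly square to the tray.
- tin_mid (a point): Small flat round tin with a plain screw lid, bare aluminium with a paper band: 50 mm in diameter, 32 mm high, about 90 g, loose. The point is its centre (16 mm above its foot); z is up. It stands in the back row of the tray (the far side from the robot), close behind the two bottles.
- tray: Fixed wooden tray 186 mm (its x) x 326 mm (its y), rim 8 mm wide and 22 mm high, inner floor 8 mm above the worktop. Origin at the centre of its underside, on the worktop; x points to the back row, away from the robot, y along the rows.
- board: Fixed flat grey stone drying board 220 mm (its x) x 130 mm (its y), its top 10 mm above the worktop, without a rim, with fine shallow lines; on one side of the tray (left or right). Origin at the centre of its underside, on the worktop. It has room for both bottles, one 50 mm either side of its centre along its x.
- dish: Fixed shallow round white ceramic dish, 112 mm across its rim, flaring walls 4 mm thick, rim 14 mm high, flat inner floor about 82 mm in diameter and 6 mm above the worktop; on the other side of the tray from the board. Origin at the centre of its underside, on the worktop.
- candle_jar_mid (a point): Bystander: amber glass candle jar with a dark metal lid, 70 mm in diameter, 76 mm high, loose, in the back row at one end of the tray. The point is its centre, half-way up.
- swab_box_mid (a point): Bystander: white square swab box with a wooden lid, 63 x 63 mm, 66 mm high, loose, in the back row at the other end of the tray. The point is its centre, half-way up.
- dropper_mid (a point): Bystander: small amber dropper bottle with a black top, 34 mm in diameter, 96 mm high, loose, in the front row near one end of the tray. The point is its centre, half-way up.
Not all that is in view belongs to the job. Several things have the shape of the dish; the one meant has the colours described above.

How it is judged:
On the way, in this order (a step that is already met when the one before it is completed fails the run):
1. both bottles stand upright, released, on the drying board, the tin still in its place (x of round_bottle_mid in the frame of board between -0.1 and 0.1 m and y of round_bottle_mid in the frame of board between -0.055 and 0.055 m and z of round_bottle_mid in the frame of board between 0.0865 and 0.0985 m and angle between each of round_bottle_mid, square_bottle_mid's own z axis and vertical below 0.15 rad and contact force between the fingers and round_bottle below 0.1 N and linear speed of each of round_bottle, square_bottle below 0.03 m/s and x of square_bottle_mid in the frame of board between -0.1 and 0.1 m and y of square_bottle_mid in the frame of board between -0.055 and 0.055 m and z of square_bottle_mid in the frame of board between 0.0755 and 0.0875 m and contact force between the fingers and square_bottle below 0.1 N and distance of tin_mid from where it was at the start of the episode below 0.03 m), for 0.2 s.
2. the tin lies flat and released in the middle of the dish, while both bottles still stand on the board (horizontal distance between tin_mid and dish below 0.015 m and z of tin_mid in the frame of dish between 0.017 and 0.028 m and angle between each of tin_mid, round_bottle_mid, square_bottle_mid's own z axis and vertical below 0.15 rad and contact force between the fingers and tin below 0.1 N and linear speed of each of tin, round_bottle, square_bottle below 0.03 m/s and x of round_bottle_mid in the frame of board between -0.1 and 0.1 m and y of round_bottle_mid in the frame of board between -0.055 and 0.055 m and z of round_bottle_mid in the frame of board between 0.0865 and 0.0985 m and contact force between the fingers and round_bottle below 0.1 N and x of square_bottle_mid in the frame of board between -0.1 and 0.1 m and y of square_bottle_mid in the frame of board between -0.055 and 0.055 m and z of square_bottle_mid in the frame of board between 0.0755 and 0.0875 m and contact force between the fingers and square_bottle below 0.1 N), for 0.2 s.
At the end, for the whole second after the job is handed in: Both bottles upright in the tray within 15 mm of where they stood, the square one within 0.3 rad of square to the tray; the tin flat in the dish within 15 mm of its centre; candle jar, swab box and dropper within 20 mm of their start; all released and at rest (distance of each of round_bottle_mid, square_bottle_mid from where it was at the start of the episode below 0.015 m and angle between each of round_bottle_mid, square_bottle_mid, tin_mid's own z axis and vertical below 0.15 rad and contact force between the fingers and round_bottle below 0.1 N and linear speed of each of round_bottle, square_bottle, tin below 0.03 m/s and contact force between the fingers and square_bottle below 0.1 N and (angle between the x axis of square_bottle_mid and the x axis of tray, either way round below 0.3 rad or angle between the x axis of square_bottle_mid and the y axis of tray, either way round below 0.3 rad) and horizontal distance between tin_mid and dish below 0.015 m and z of tin_mid in the frame of dish between 0.017 and 0.028 m and contact force between the fingers and tin below 0.1 N and distance of each of candle_jar_mid, swab_box_mid, dropper_mid from where it was at the start of the episode below 0.02 m); the robot touches nothing.
It fails at once if a bottle or the tin is tipped over (leans more than 0.8 rad) (angle between any of round_bottle_mid, square_bottle_mid, tin_mid's own z axis and vertical above 0.8 rad).
It fails at once if a bottle or the tin is let fall (moves faster than 0.5 m/s while not held: a drop of more than about 12 mm) ((linear speed of round_bottle above 0.5 m/s and contact force between the fingers and round_bottle below 0.1 N) or (linear speed of square_bottle above 0.5 m/s and contact force between the fingers and square_bottle below 0.1 N) or (linear speed of tin above 0.5 m/s and contact force between the fingers and tin below 0.1 N)).
It fails at once if the candle jar, swab box or dropper bottle is shifted more than 20 mm or tipped over (distance of any of candle_jar_mid, swab_box_mid, dropper_mid from where it was at the start of the episode above 0.02 m or angle between any of candle_jar_mid, swab_box_mid, dropper_mid's own z axis and vertical above 0.5 rad).
It also fails if it takes over 120 s, if anything falls off the work surface, if the arm or the gripper's body presses on something with over 40 N, if the wrist force passes 120 N, or if a joint passes its speed limit or range.

## Robot

A 6-joint arm with a two-finger parallel gripper is mounted at the origin on the work surface. World frame = base frame: x ahead of the robot, y to its left, z up, the work surface at z = 0. Lengths are in m, angles in rad, forces in N, time in s.
With the tool pointing down it reaches from about 0.35 to 0.975 m from the base axis. Payload 4.9 kg.
Tool frame: the origin (TCP) lies midway between the tips of the shut fingers; the grasp point (between the pads) lies 19 mm behind it; z points along the fingers, y is the line along which they close (so a half turn about z gives the same grasp; the last joint's range is limited). The gripper opens to 85 mm and grips with 20 to 120 N. Pads are 22 mm wide; open, the fingers measure 114 mm over their backs; the gripper's body (76 mm by 85 mm) begins 54 mm behind the grasp point. The pads swing forward as they close: fully open they stand 13 mm farther back than shut.
Start: joints at [1, 0.053, 1.613, -0, 1.476, -0.119], TCP at [0.273, 0.562, 0.231] pointing down, gripper open.
Joint ranges: [-3.01, 3.01], [-1.01, 2.22], [0.06, 2.58], [-1.02, 4.17], [0.09, 2.62], [-3.14, 3.14]. Speed limits (rad/s): [2.57, 2.57, 3.14, 3.14, 3.14, 3.14].

## Interface

Orientations are given as a rotation vector (axis times angle).
In Python, from station import ctrl gives the robot as it stands.
- The arm moves only by the shell command python3 -m handwheel 'ROWS' [FORCE]. ROWS is JSON, a list of rows, each an object with "gripper": the gripper command: -1 is fully open, 1 is shut, values between are in proportion; "offset": the shift along the tool's x, y, z in mm, a list of three; "rotation": the turn, a rotation vector about the tool's x, y, z in rad, a list of three. A call has exactly 8 rows; each row is the pose to reach, as a shift and turn from the pose commanded when the call began, along the tool's axes at that moment; what a row does not reach only later rows make up. A row lasts 1/8 s, in which the tool goes at most 62.5 mm and 10.7 degrees, less where a joint would pass 70% of its speed; a pose out of reach is approached as far as the arm can. A call with a gripper value outside its range is refused whole. The fingers move at their own pace and stop on an object; FORCE is the grip in N (left out, the last holds). Time passes only in rows, so rows that repeat a pose let the fingers close, or fill a call up. It gives the time, the measured TCP pose, the force, the opening and the grip force at its end, in the units of the state.
- ctrl.get_obs(): the state, without advancing time (a new reading comes with each control period).
- ctrl.get_image(name): name is "scene" or "side" or "wrist"; returns a dict with "image" (384x512x3 uint8, red, green, blue), "fovy" (degrees; the focal length in pixels is half the picture's height over the tangent of half this angle, whatever the lens; pixels are square), "cx", "cy" (the principal point, pixels), "xyz" and "attitude" of the camera in the world. Camera axes: x right, y up, looking along -z (the intrinsics and any distortion apply to the point x, -y, -z); pixel columns grow to the right and rows downward; lengths in m; the calibration is good to about 2 mm. A picture is of the moment at which its call begins. There is no depth.
- ctrl.finish_job(): hands the job in; it is judged then, once.
The state is a dict: "t": time; "q": joint angles; "dq": joint speeds; "effort": joint torques, N m; "tool_pos": TCP position; "tool_rot": TCP orientation; "contact_force": force on the tool from outside, world axes, zero at the start; "wrist_torque": the same for the moment, N m; "opening": finger opening in m; "grip_force": force on a finger pad.
Only numpy, scipy, OpenCV 4.12 (cv2) and the standard library are available. Lean on these libraries where they do the work, as an engineer would, in place of code of your own. Each camera call takes 0.05 s, during which the arm holds its last target. There are 200 camera calls.

## Working session

There is one attempt and no reset: what is moved stays moved. The work goes in short steps, Python scripts to look and compute and a shell command to move; the robot and the scene stay as the last step left them, time stands still between calls to the robot, and variables do not carry over. Pictures are saved under pics/ and viewed, at most 14 in all, crops included, and the job is handed in when it is done.

```bash
ls; mkdir -p pics; python3 - <<'E'
from station import ctrl
import cv2,numpy as np
o=ctrl.get_obs();print({k:np.round(v,3) for k,v in o.items()})
for n in("scene","side"):
    d=ctrl.get_image(n);cv2.imwrite(f"pics/{n}0.png",d["image"][:,:,::-1])
    print(n,{k:np.round(v,4) if not isinstance(v,str) else v for k,v in d.items() if k!="image"})
E
```

```text
pics
{'t': np.float64(0.0), 'q': array([ 1.   ,  0.053,  1.614, -0.   ,  1.476, -0.119]), 'dq': array([-0.001,  0.001,  0.002,  0.002,  0.001, -0.   ]), 'effort': array([ 2.0000e-03, -3.9368e+01, -3.7018e+01,  0.0000e+00,  7.0000e-03,
        0.0000e+00]), 'tool_pos': array([0.273, 0.562, 0.23 ]), 'tool_rot': array([-7.040e-01, -3.061e+00,  3.000e-03]), 'contact_force': array([-0.107, -0.104, -0.676]), 'wrist_torque': array([-0.008,  0.015, -0.035]), 'grip_force': np.float64(0.0), 'opening': np.float64(0.085)}
scene {'fovy': np.float64(52.3839), 'cx': np.float64(263.6924), 'cy': np.float64(190.064), 'xyz': array([ 1.0799, -0.4386,  0.6348]), 'attitude': array([0.8528, 0.4163, 0.8505])}
side {'fovy': np.float64(44.8834), 'cx': np.float64(259.2757), 'cy': np.float64(193.5379), 'xyz': array([ 0.0182, -0.6884,  0.9219]), 'attitude': array([ 0.7608, -0.2193, -0.574 ])}
```

View pics/scene0.png

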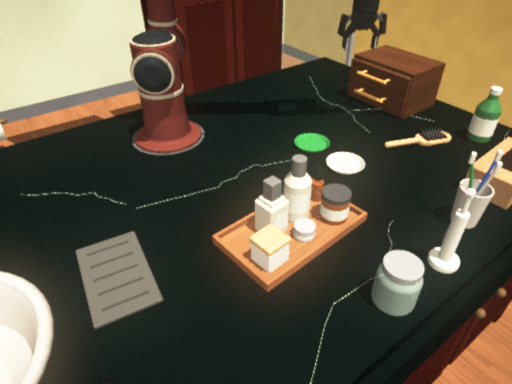

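View pics/side0.png

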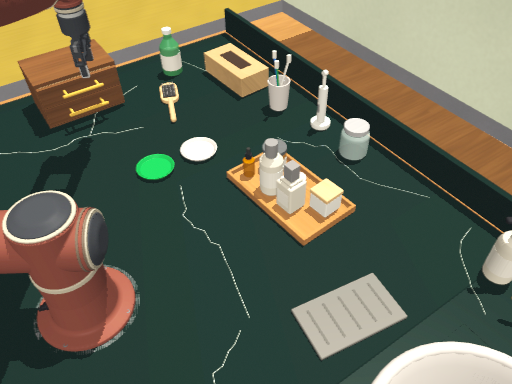

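The dish candidates are a white disc (scene 345,162; side 199,149), a green disc (scene 312,142; side 155,167), and a large white bowl at the edge. The white shallow disc fits the description. I'll confirm it in an enlarged crop.

```bash
cat > h.py <<'E'
from station import ctrl
import cv2,numpy as np
from scipy.spatial.transform import Rotation as R
def grab(n,f=None):
    d=ctrl.get_image(n)
    if f: cv2.imwrite(f"pics/{f}.png",d["image"][:,:,::-1])
    return d
def ray(d,p):
    f=d["image"].shape[0]/2/np.tan(np.radians(d["fovy"])/2)
    v=np.array([(p[0]-d["cx"])/f,-(p[1]-d["cy"])/f,-1]);return R.from_rotvec(d["attitude"]).apply(v/np.linalg.norm(v))
def plane(d,p,z):
    r=ray(d,p);c=np.array(d["xyz"]);return c+r*(z-c[2])/r[2]
def tri(d1,p1,d2,p2):
    a,b=ray(d1,p1),ray(d2,p2);c1,c2=np.array(d1["xyz"]),np.array(d2["xyz"])
    s=np.linalg.lstsq(np.c_[a,-b],c2-c1,rcond=None)[0];x,y=c1+s[0]*a,c2+s[1]*b
    return (x+y)/2,np.linalg.norm(x-y)
def proj(d,X):
    f=d["image"].shape[0]/2/np.tan(np.radians(d["fovy"])/2)
    v=R.from_rotvec(d["attitude"]).inv().apply(np.array(X)-d["xyz"]);return np.array([d["cx"]-f*v[0]/v[2],d["cy"]+f*v[1]/v[2]])
E
python3 - <<'E'
from h import *
s=grab("scene");e=grab("side")
for d,n,(x0,y0,x1,y1),k in((s,"c1",(205,130,385,290),3.7),(e,"c2",(130,130,370,245),3.3)):
    im=d["image"][y0:y1,x0:x1,::-1];cv2.imwrite(f"pics/{n}.png",cv2.resize(im,None,fx=k,fy=k,interpolation=cv2.INTER_CUBIC))
for d,n in((s,"scene"),(e,"side")):
    hsv=cv2.cvtColor(d["image"],cv2.COLOR_RGB2HSV)
    for nm,lo,hi in(("tray",(5,130,90),(18,255,255)),("grey",(0,0,70),(179,60,190)),("white",(0,0,190),(179,50,255))):
        m=cv2.inRange(hsv,lo,hi)
        for c in cv2.findContours(m,0,2)[0]:
            a=cv2.contourArea(c)
            if 150<a<12000:
                (cx,cy)=cv2.fitEllipse(c)[0];ap=cv2.approxPolyDP(cv2.convexHull(c),4,True)[:,0].tolist()
                if n=="side" or 1: print(n,nm,a,np.round((cx,cy),1),ap)
E
```

```text
scene tray 3269.5 [499.2 309.4] [[431, 383], [511, 300], [511, 383]]
scene tray 4244.5 [287.8 232.1] [[367, 212], [363, 222], [269, 291], [212, 239], [214, 233], [313, 178]]
scene tray 1851.0 [168.2 127.9] [[200, 130], [194, 143], [173, 151], [144, 149], [136, 140], [146, 100], [180, 96]]
scene tray 2625.0 [ 64.6 119. ] [[140, 97], [140, 108], [0, 147], [2, 125], [135, 91]]
scene tray 158.5 [373.2  76.4] [[356, 71], [366, 69], [390, 80], [383, 84]]
scene tray 1979.0 [397.3  78.3] [[354, 53], [386, 44], [444, 62], [435, 98], [406, 114], [353, 59]]
scene tray 245.5 [156.2  50.6] [[175, 65], [135, 54], [131, 45], [176, 41]]
scene grey 171.0 [-63.3 371.6] [[0, 270], [36, 285], [50, 305], [52, 355], [38, 383]]
scene grey 2708.5 [398.1 279.1] [[388, 235], [418, 256], [425, 269], [413, 309], [399, 316], [384, 312], [372, 299], [373, 277]]
scene grey 5330.0 [116.3 279. ] [[134, 231], [162, 301], [94, 328], [75, 251]]
scene grey 495.0 [336.9 193. ] [[325, 185], [348, 186], [350, 200], [327, 201]]
scene grey 581.0 [459.  227.2] [[463, 178], [489, 203], [458, 269], [447, 274], [433, 269], [427,
[... 3271 characters left out ...]
, [324, 216], [310, 205]]
side white 2774.0 [ 38.7 216.3] [[73, 200], [70, 222], [46, 239], [19, 242], [4, 232], [6, 213], [28, 195], [59, 191]]
side white 1551.0 [282.4 182.1] [[264, 153], [278, 152], [305, 175], [303, 203], [290, 213], [262, 191]]
side white 642.0 [198.3 148.1] [[216, 144], [214, 153], [204, 159], [190, 159], [180, 151], [194, 137]]
side white 272.5 [356.6 125.3] [[369, 125], [364, 132], [353, 132], [345, 122], [359, 118]]
side white 447.0 [321.9 103.7] [[327, 70], [330, 120], [318, 129], [311, 118], [322, 72]]
side white 382.0 [279.1  77.7] [[290, 54], [290, 80], [282, 109], [277, 110], [267, 80]]
side white 229.5 [171.1  61.2] [[180, 67], [166, 70], [161, 55], [179, 52]]
```

View pics/c1.png

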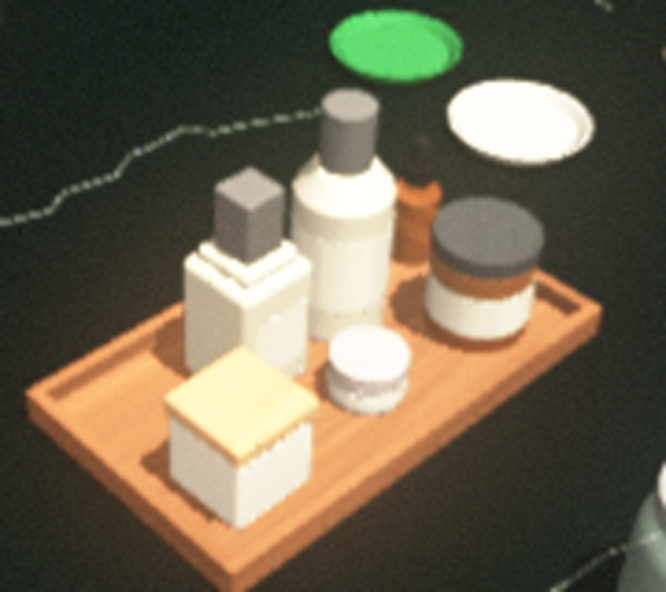

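View pics/c2.png

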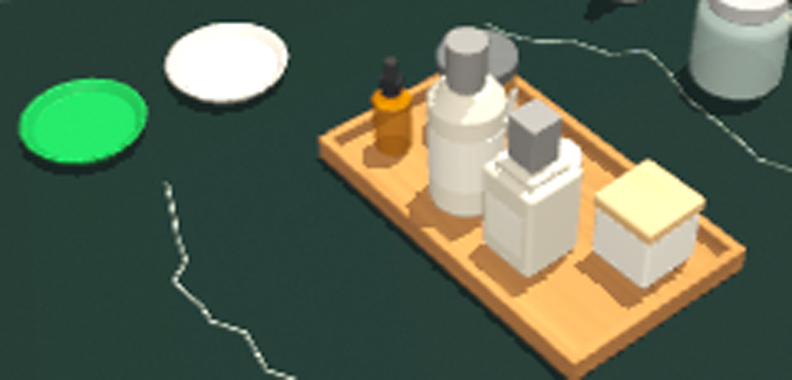

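The white, shallow, rimmed disc (scene 345,162; side 198,148) is the dish. The bottle cap tops, tin lid and tray corners are all readable in the crops: in c1, round cap 350,103, square cap 250,188 and tin 369,354.

```bash
python3 - <<'E'
from h import *
np.set_printoptions(precision=4,suppress=True)
s=grab("scene");e=grab("side")
A=lambda x,y:((x+.5)/3.7-.5+205,(y+.5)/3.7-.5+130)
B=lambda x,y:((x+.5)/3.3-.5+130,(y+.5)/3.3-.5+130)
for n,a,b,z in(("round",A(350,103),B(467,41),.173),("square",A(250,188),B(535,117),.151),("tin",A(369,354),None,.04),("candle",A(487,235),B(478,57),.084),
 ("swab",A(241,404),B(650,199),.074),("dropper",A(422,140),B(391,63),.104),("trayL",A(28,393),B(577,362),.022),("dish",(345,162),(198.3,148.1),.014),
 ("trayB",A(232,577),B(743,250),.022),("trayF",None,B(321,140),.022),("trayR",A(600,302),None,.022),("board",(116.3,279),(347.4,314.6),.010),
 ("sq0",A(216,187),B(510,115),.151),("sq1",A(250,170),B(537,132),.151),("sq2",A(284,187),B(560,118),.151),("sq3",A(248,207),B(533,102),.151)):
    print(n,plane(s,a,z) if a else '',plane(e,b,z) if b else '',*(tri(s,a,e,b) if a and b and n[:2]!='sq' else ()))
for d,q in((s,[[134, 231], [162, 301], [94, 328], [75, 251]]),(e,[[372, 272], [407, 317], [321, 359], [291, 308]])):
    P=np.array([plane(d,p,.01) for p in q]);print(P[:,:2].tolist(),P.mean(0))
E
```

```text
round [0.5561 0.0639 0.173 ] [0.5551 0.0649 0.173 ] [0.5553 0.065  0.1725] 0.0006348559069546822
square [ 0.5638 -0.0173  0.151 ] [ 0.5603 -0.0162  0.151 ]
tin [0.6231 0.0302 0.04  ] 
candle [0.6204 0.1275 0.084 ] [0.614  0.1314 0.084 ] [0.6163 0.1336 0.0799] 0.0025799120589753708
swab [ 0.6366 -0.0799  0.074 ] [ 0.6297 -0.0774  0.074 ] [ 0.6325 -0.0756  0.0695] 0.0023629602304974188
dropper [0.54   0.1467 0.104 ] [0.5365 0.1473 0.104 ] [0.5377 0.1492 0.1019] 0.00026326350176553447
trayL [ 0.51   -0.1433  0.022 ] [ 0.5104 -0.1415  0.022 ] [ 0.51   -0.1427  0.0224] 0.001550253411331028
dish [0.474  0.3264 0.014 ] [0.4711 0.3299 0.014 ] [0.4715 0.3303 0.0122] 0.002175858223928028
trayB [ 0.6944 -0.1306  0.022 ] [ 0.6904 -0.1272  0.022 ] [ 0.692  -0.1274  0.0192] 0.0032121681646967845
trayF  [0.4819 0.1795 0.022 ]
trayR [0.6636 0.1982 0.022 ] 
board [ 0.488  -0.3576  0.01  ] [ 0.4629 -0.354   0.01  ] [ 0.4709 -0.3518 -0.0064] 0.007409309549097872
sq0 [ 0.5513 -0.0321  0.151 ] [ 0.5463 -0.0035  0.151 ]
sq1 [ 0.5499 -0.0062  0.151 ] [ 0.5514 -0.0304  0.151 ]
sq2 [ 0.5748 -0.0012  0.151 ] [ 0.5749 -0.0279  0.151 ]
sq3 [ 0.5773 -0.0294  0.151 ] [ 0.5693 -0.0017  0.151 ]
[[0.3755397039491052, -0.27286037009110464], [0.5932678148185397, -0.3078957942562204], [0.5726500476036174, -0.4309247091673502], [0.35784069673537866, -0.40036802357494017]] [ 0.4748 -0.353   0.01  ]
[[0.5857454560552098, -0.30280048258744374], [0.5649364472796007, -0.43210582056641506], [0.35078769263781745, -0.3991896839808787], [0.37157601628340564, -0.27048281032572496]] [ 0.4683 -0.3511  0.01  ]
```

```bash
cat > go.py <<'E'
import sys
from h import *
x,y,z,yaw=map(float,sys.argv[1:5])
o=ctrl.get_obs();r=R.from_rotvec(o["tool_rot"])
t=R.from_matrix(np.c_[[np.sin(yaw),-np.cos(yaw),0],[np.cos(yaw),np.sin(yaw),0],[0,0,-1]])
t2=t*R.from_rotvec([0,0,np.pi])
rv=min([(r.inv()*k).as_rotvec() for k in(t,t2)],key=np.linalg.norm)
print("offset",np.round(r.inv().apply(np.array([x,y,z])-o["tool_pos"])*1000,1),"rot",np.round(rv,3),"q",np.round(o["q"],2),"t",round(float(o["t"]),2))
E
python3 go.py 0.556 0.0645 0.33 0.09
```

```text
Traceback (most recent call last):
  File "go.py", line 5, in <module>
    t=R.from_matrix(np.c_[[np.sin(yaw),-np.cos(yaw),0],[np.cos(yaw),np.sin(yaw),0],[0,0,-1]])
  File "scipy/spatial/transform/_rotation.pyx", line 1143, in scipy.spatial.transform._rotation.Rotation.from_matrix
ValueError: Non-positive determinant (left-handed or null coordinate frame) in rotation matrix 0: [[ 0.08987855  0.99595273  0.        ]
 [-0.99595273  0.08987855  0.        ]
 [ 0.          0.         -1.        ]].
```

```bash
sed -i 's/\[\[np.sin(yaw),-np.cos(yaw),0\]/[[-np.sin(yaw),np.cos(yaw),0]/' go.py
python3 go.py 0.556 0.0645 0.33 0.09
```

```text
offset [-472.1 -324.1  -99. ] rot [-1.000e-03  0.000e+00  1.029e+00] q [ 1.    0.05  1.61  0.    1.48 -0.12] t 0.3
```

```bash
python3 -m handwheel '[{"gripper":-1,"offset":[-40,-27,-30],"rotation":[0,0,0.09]},{"gripper":-1,"offset":[-80,-54,-60],"rotation":[0,0,0.18]},{"gripper":-1,"offset":[-120,-81,-90],"rotation":[0,0,0.27]},{"gripper":-1,"offset":[-160,-108,-99],"rotation":[0,0,0.36]},{"gripper":-1,"offset":[-200,-137,-99],"rotation":[0,0,0.45]},{"gripper":-1,"offset":[-240,-165,-99],"rotation":[0,0,0.54]},{"gripper":-1,"offset":[-280,-192,-99],"rotation":[0,0,0.63]},{"gripper":-1,"offset":[-310,-212,-99],"rotation":[0,0,0.7]}]' 40; python3 go.py 0.556 0.0645 0.33 0.09
```

```text
t: 1.3
tool_pos: [0.4598, 0.2345, 0.3303]
tool_rot: [1.715, 2.632, 0.0]
contact_force: [0.5, 2.2, -0.5]
opening: 0.0851
grip_force: 0.0
offset [-194.3   19.4    0.4] rot [0.    0.    0.325] q [ 0.33 -0.25  1.73 -0.    1.66 -0.09] t 1.3
```

```bash
python3 -m handwheel '[{"gripper":-1,"offset":[-30,3,0],"rotation":[0,0,0.05]},{"gripper":-1,"offset":[-60,6,0],"rotation":[0,0,0.1]},{"gripper":-1,"offset":[-90,9,0],"rotation":[0,0,0.15]},{"gripper":-1,"offset":[-120,12,0],"rotation":[0,0,0.2]},{"gripper":-1,"offset":[-150,15,0],"rotation":[0,0,0.26]},{"gripper":-1,"offset":[-180,18,0],"rotation":[0,0,0.31]},{"gripper":-1,"offset":[-194,19,0],"rotation":[0,0,0.325]},{"gripper":-1,"offset":[-194,19,0],"rotation":[0,0,0.325]}]'; python3 - <<'E'
from h import *
d=grab("wrist","w1");print({k:np.round(v,4) for k,v in d.items() if k!="image"})
for n,p in(("round",(.5555,.0645,.173)),("square",(.562,-.0167,.151)),("tin",(.623,.03,.04)),("candle",(.617,.130,.084)),("swab",(.633,-.0785,.074))):print(n,proj(d,p).round(1))
E
```

```text
t: 2.3
tool_pos: [0.5555, 0.0664, 0.3301]
tool_rot: [-2.115, -2.322, 0.0]
contact_force: [-0.2, 1.0, 0.8]
opening: 0.0854
grip_force: 0.0
{'fovy': np.float64(70.6136), 'cx': np.float64(255.6956), 'cy': np.float64(190.8594), 'xyz': array([0.5488, 0.1406, 0.4735]), 'attitude': array([-0.2926, -0.0126,  0.0934])}
round [255.6 178.9]
square [254.8 235.2]
tin [294.4 183. ]
candle [304.  121.8]
swab [294.3 252.1]
```

View pics/w1.png

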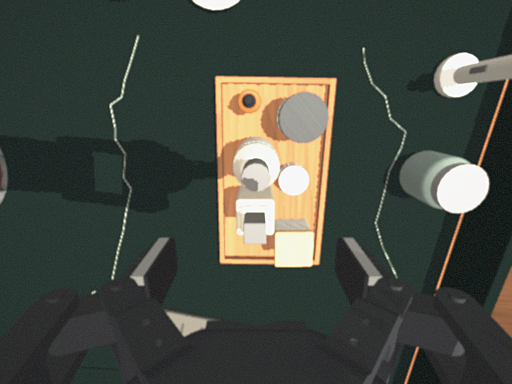

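The wrist view shows the round cap at about (256,177), the square cap at (256,230), the tin at (293,180), and the candle jar and swab box at about (302,117) and (294,250). My estimates agree to a few pixels, so I'll refine from an enlarged crop.

```bash
python3 - <<'E'
import cv2
im=cv2.imread("pics/w1.png")[70:272,205:345];cv2.imwrite("pics/w1c.png",cv2.resize(im,None,fx=2.95,fy=2.95,interpolation=cv2.INTER_CUBIC))
E
```

```text
(no output)
```

View pics/w1c.png

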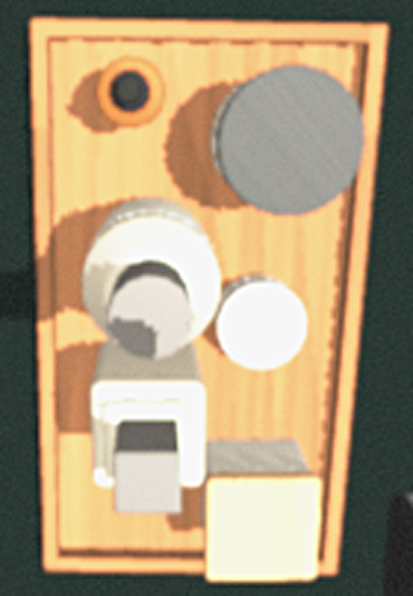

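```bash
python3 go.py 0.562 -0.0155 0.22 0.09;python3 go.py 0.562 -0.0155 0.116 0.09
```

```text
offset [-82.8  -1.1 110.2] rot [-0.    -0.001  0.004] q [-0.01 -0.14  1.64  0.    1.65 -0.11] t 2.35
offset [-82.9  -1.  214.2] rot [-0.    -0.001  0.004] q [-0.01 -0.14  1.64  0.    1.65 -0.11] t 2.35
```

```bash
python3 -m handwheel '[{"gripper":-1,"offset":[-28,0,10],"rotation":[0,0,0.004]},{"gripper":-1,"offset":[-56,-1,20],"rotation":[0,0,0.004]},{"gripper":-1,"offset":[-83,-1,30],"rotation":[0,0,0.004]},{"gripper":-1,"offset":[-83,-1,70],"rotation":[0,0,0.004]},{"gripper":-1,"offset":[-83,-1,100],"rotation":[0,0,0.004]},{"gripper":-1,"offset":[-83,-1,110],"rotation":[0,0,0.004]},{"gripper":-1,"offset":[-83,-1,110],"rotation":[0,0,0.004]},{"gripper":-1,"offset":[-83,-1,110],"rotation":[0,0,0.004]}]'; python3 - <<'E'
from h import *
d=grab("wrist","w2");print(d["xyz"])
s=grab("side");a=d["image"];b=s["image"][100:250,170:370]
cv2.imwrite("pics/w2c.png",np.hstack([cv2.resize(a[140:384,150:370],(440,488)),cv2.resize(b,(360,270))[:, :] if 0 else cv2.copyMakeBorder(cv2.resize(b,(360,270)),0,218,0,0,0)])[:,:,::-1])
print(proj(d,(.562,-.0155,.151)))
E
python3 go.py 0.562 -0.0155 0.116 0.09
```

```text
t: 3.35
tool_pos: [0.5632, -0.0158, 0.2223]
tool_rot: [2.117, 2.318, 0.003]
contact_force: [1.2, -0.6, 0.6]
opening: 0.0854
grip_force: 0.0
[0.55612605 0.05853198 0.36561578]
[254.0242542  201.49309485]
offset [  0.6  -1.4 106.2] rot [0.003 0.001 0.   ] q [-0.16 -0.09  1.77  0.    1.46 -0.25] t 3.45
```

View pics/w2c.png

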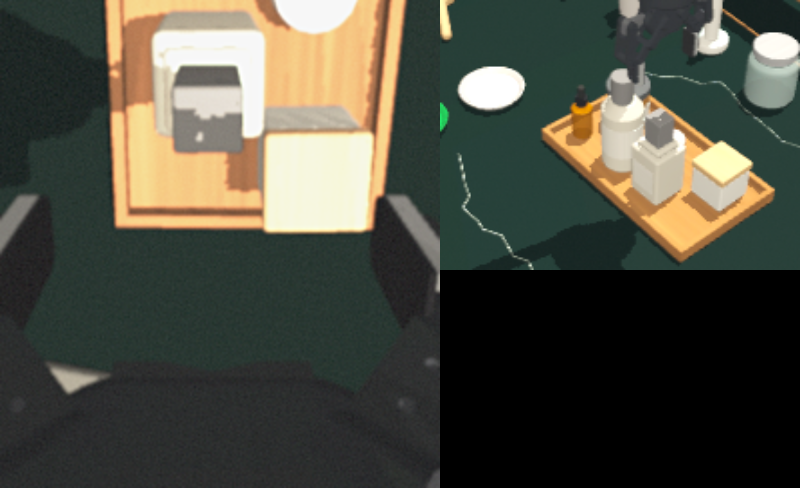

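In the wrist view the square cap centre is at (254,197.5) against a predicted (254,201.5), so it sits about 2–3 mm further +y. Descending and gripping.

```bash
python3 -m handwheel '[{"gripper":-1,"offset":[2,-1,20],"rotation":[0.003,0,0]},{"gripper":-1,"offset":[2,-1,40],"rotation":[0.003,0,0]},{"gripper":-1,"offset":[2,-1,60],"rotation":[0.003,0,0]},{"gripper":-1,"offset":[2,-1,80],"rotation":[0.003,0,0]},{"gripper":-1,"offset":[2,-1,95],"rotation":[0.003,0,0]},{"gripper":-1,"offset":[2,-1,106],"rotation":[0.003,0,0]},{"gripper":-1,"offset":[2,-1,106],"rotation":[0.003,0,0]},{"gripper":-0.2,"offset":[2,-1,106],"rotation":[0.003,0,0]}]' 40
python3 -m handwheel '[{"gripper":0,"offset":[0,0,0],"rotation":[0,0,0]},{"gripper":0.2,"offset":[0,0,0],"rotation":[0,0,0]},{"gripper":0.3,"offset":[0,0,0],"rotation":[0,0,0]},{"gripper":0.4,"offset":[0,0,0],"rotation":[0,0,0]},{"gripper":0.6,"offset":[0,0,0],"rotation":[0,0,0]},{"gripper":0.8,"offset":[0,0,0],"rotation":[0,0,0]},{"gripper":1,"offset":[0,0,0],"rotation":[0,0,0]},{"gripper":1,"offset":[0,0,0],"rotation":[0,0,0]}]' 40; python3 go.py 0.562 -0.0135 0.116 0.09
```

```text
t: 4.45
tool_pos: [0.5617, -0.0142, 0.1151]
tool_rot: [-2.119, -2.319, 0.002]
contact_force: [0.5, 0.2, 0.9]
opening: 0.0699
grip_force: 0.0
t: 5.45
tool_pos: [0.5615, -0.0141, 0.1149]
tool_rot: [-2.118, -2.318, 0.003]
contact_force: [-1.6, 0.1, 4.8]
opening: 0.0295
grip_force: 40.6
offset [ 0.6  0.6 -1.1] rot [-0.002  0.     0.   ] q [-0.16  0.    1.86 -0.    1.28 -0.25] t 5.45
```

```bash
python3 -m handwheel '[{"gripper":1,"offset":[0,0,-8],"rotation":[0,0,0]},{"gripper":1,"offset":[0,0,-22],"rotation":[0,0,0]},{"gripper":1,"offset":[0,0,-38],"rotation":[0,0,0]},{"gripper":1,"offset":[0,0,-55],"rotation":[0,0,0]},{"gripper":1,"offset":[0,0,-72],"rotation":[0,0,0]},{"gripper":1,"offset":[0,0,-88],"rotation":[0,0,0]},{"gripper":1,"offset":[0,0,-98],"rotation":[0,0,0]},{"gripper":1,"offset":[0,0,-100],"rotation":[0,0,0]}]'; python3 go.py 0.518 -0.359 0.215 0.09
```

```text
t: 6.45
tool_pos: [0.5618, -0.0142, 0.2154]
tool_rot: [-2.119, -2.318, 0.002]
contact_force: [-0.5, 0.2, -2.8]
opening: 0.0296
grip_force: 40.0
offset [-339.5  -74.6    0.6] rot [-0.002  0.    -0.   ] q [-0.16 -0.09  1.78 -0.    1.45 -0.25] t 6.45
```

```bash
python3 -m handwheel '[{"gripper":1,"offset":[-10,-2,0],"rotation":[0,0,0]},{"gripper":1,"offset":[-30,-7,0],"rotation":[0,0,0]},{"gripper":1,"offset":[-56,-12,0],"rotation":[0,0,0]},{"gripper":1,"offset":[-84,-18,0],"rotation":[0,0,0]},{"gripper":1,"offset":[-112,-25,0],"rotation":[0,0,0]},{"gripper":1,"offset":[-140,-31,0],"rotation":[0,0,0]},{"gripper":1,"offset":[-160,-35,0],"rotation":[0,0,0]},{"gripper":1,"offset":[-170,-37,0],"rotation":[0,0,0]}]'
python3 -m handwheel '[{"gripper":1,"offset":[-10,-2,0],"rotation":[0,0,0]},{"gripper":1,"offset":[-30,-7,0],"rotation":[0,0,0]},{"gripper":1,"offset":[-56,-12,0],"rotation":[0,0,0]},{"gripper":1,"offset":[-84,-18,0],"rotation":[0,0,0]},{"gripper":1,"offset":[-112,-25,0],"rotation":[0,0,0]},{"gripper":1,"offset":[-140,-31,0],"rotation":[0,0,0]},{"gripper":1,"offset":[-160,-35,0],"rotation":[0,0,0]},{"gripper":1,"offset":[-170,-37,0],"rotation":[0,0,0]}]'; python3 go.py 0.518 -0.359 0.122 0.09
python3 - <<'E'
from h import *
d=grab("wrist");s=grab("side")
cv2.imwrite("pics/w3.png",np.hstack([d["image"],cv2.resize(s["image"][200:384,230:440],(280,245))[0:245] if 0 else cv2.copyMakeBorder(cv2.resize(s["image"][180:384,230:440],(280,272)),0,112,0,0,0)])[:,:,::-1])
E
```

```text
t: 7.45
tool_pos: [0.5393, -0.1882, 0.214]
tool_rot: [-2.119, -2.315, 0.004]
contact_force: [-0.6, 0.5, -2.9]
opening: 0.0296
grip_force: 40.0
t: 8.45
tool_pos: [0.518, -0.3605, 0.2144]
tool_rot: [-2.119, -2.317, 0.003]
contact_force: [-0.3, -0.0, -3.6]
opening: 0.0298
grip_force: 39.9
offset [ 1.4  0.4 92.4] rot [-0.003 -0.    -0.001] q [-0.72  0.08  1.61 -0.    1.45 -0.81] t 8.45
```

View pics/w3.png

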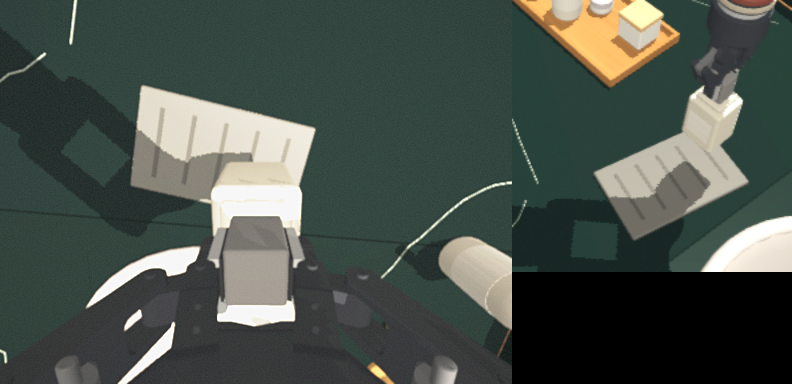

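The bottle hangs upright above the board, whose near-tray corners are at wrist pixels (142,86) and (315,129). I'll check the board position from these.

```bash
python3 - <<'E'
from h import *
d=grab("wrist")
for p in((142,86),(315,129),(131,185)):print(plane(d,p,.01).round(4))
E
```

```text
[ 0.3723 -0.2717  0.01  ]
[ 0.5869 -0.303   0.01  ]
[ 0.3538 -0.3974  0.01  ]
```

```bash
python3 -m handwheel '[{"gripper":1,"offset":[1,0,12],"rotation":[-0.003,0,0]},{"gripper":1,"offset":[1,0,30],"rotation":[-0.003,0,0]},{"gripper":1,"offset":[1,0,50],"rotation":[-0.003,0,0]},{"gripper":1,"offset":[1,0,68],"rotation":[-0.003,0,0]},{"gripper":1,"offset":[1,0,82],"rotation":[-0.003,0,0]},{"gripper":1,"offset":[1,0,90],"rotation":[-0.003,0,0]},{"gripper":1,"offset":[1,0,94],"rotation":[-0.003,0,0]},{"gripper":1,"offset":[1,0,95],"rotation":[-0.003,0,0]}]'
python3 -m handwheel '[{"gripper":1,"offset":[0,0,0.3],"rotation":[0,0,0]},{"gripper":1,"offset":[0,0,0.6],"rotation":[0,0,0]},{"gripper":1,"offset":[0,0,0.9],"rotation":[0,0,0]},{"gripper":1,"offset":[0,0,1.2],"rotation":[0,0,0]},{"gripper":1,"offset":[0,0,1.5],"rotation":[0,0,0]},{"gripper":1,"offset":[0,0,1.8],"rotation":[0,0,0]},{"gripper":1,"offset":[0,0,2],"rotation":[0,0,0]},{"gripper":1,"offset":[0,0,2],"rotation":[0,0,0]}]'
```

```text
t: 9.6
tool_pos: [0.5181, -0.3586, 0.1199]
tool_rot: [2.119, 2.319, 0.0]
contact_force: [0.5, -0.3, -3.0]
opening: 0.0296
grip_force: 39.9
t: 10.6
tool_pos: [0.5179, -0.3584, 0.1175]
tool_rot: [-2.119, -2.319, 0.0]
contact_force: [-0.5, -0.9, -2.6]
opening: 0.0292
grip_force: 39.9
```

```bash
python3 -m handwheel '[{"gripper":1,"offset":[0,0,0.2],"rotation":[0,0,0]},{"gripper":1,"offset":[0,0,0.4],"rotation":[0,0,0]},{"gripper":1,"offset":[0,0,0.6],"rotation":[0,0,0]},{"gripper":1,"offset":[0,0,0.8],"rotation":[0,0,0]},{"gripper":1,"offset":[0,0,1],"rotation":[0,0,0]},{"gripper":1,"offset":[0,0,1.2],"rotation":[0,0,0]},{"gripper":1,"offset":[0,0,1.2],"rotation":[0,0,0]},{"gripper":1,"offset":[0,0,1.2],"rotation":[0,0,0]}]'
```

```text
t: 11.6
tool_pos: [0.518, -0.3585, 0.117]
tool_rot: [2.119, 2.319, -0.0]
contact_force: [-1.7, 1.1, 4.0]
opening: 0.0293
grip_force: 40.8
```

Contact at about z=0.117, as expected. Releasing and rising.

```bash
python3 -m handwheel '[{"gripper":0.6,"offset":[0,0,0],"rotation":[0,0,0]},{"gripper":0.3,"offset":[0,0,0],"rotation":[0,0,0]},{"gripper":0,"offset":[0,0,0],"rotation":[0,0,0]},{"gripper":-0.5,"offset":[0,0,0],"rotation":[0,0,0]},{"gripper":-0.7,"offset":[0,0,-5],"rotation":[0,0,0]},{"gripper":-1,"offset":[0,0,-20],"rotation":[0,0,0]},{"gripper":-1,"offset":[0,0,-40],"rotation":[0,0,0]},{"gripper":-1,"offset":[0,0,-60],"rotation":[0,0,0]}]'; python3 go.py 0.556 0.0665 0.24 0.09
```

```text
t: 12.6
tool_pos: [0.5183, -0.3587, 0.1788]
tool_rot: [2.118, 2.318, 0.0]
contact_force: [-0.3, -0.4, 0.4]
opening: 0.0857
grip_force: 0.0
offset [420.   75.9 -61.7] rot [0.001 0.001 0.   ] q [-0.72  0.1   1.65 -0.    1.39 -0.81] t 12.6
```

```bash
python3 -m handwheel '[{"gripper":-1,"offset":[20,4,-40],"rotation":[0,0,0]},{"gripper":-1,"offset":[75,13,-62],"rotation":[0,0,0]},{"gripper":-1,"offset":[135,24,-62],"rotation":[0,0,0]},{"gripper":-1,"offset":[195,35,-62],"rotation":[0,0,0]},{"gripper":-1,"offset":[255,46,-62],"rotation":[0,0,0]},{"gripper":-1,"offset":[315,57,-62],"rotation":[0,0,0]},{"gripper":-1,"offset":[370,67,-62],"rotation":[0,0,0]},{"gripper":-1,"offset":[390,70,-62],"rotation":[0,0,0]}]'
python3 -m handwheel '[{"gripper":-1,"offset":[15,3,0],"rotation":[0,0,0]},{"gripper":-1,"offset":[25,5,0],"rotation":[0,0,0]},{"gripper":-1,"offset":[30,6,0],"rotation":[0,0,0]},{"gripper":-1,"offset":[30,6,0],"rotation":[0,0,0]},{"gripper":-1,"offset":[30,6,0],"rotation":[0,0,0]},{"gripper":-1,"offset":[30,6,0],"rotation":[0,0,0]},{"gripper":-1,"offset":[30,6,0],"rotation":[0,0,0]},{"gripper":-1,"offset":[30,6,0],"rotation":[0,0,0]}]'
python3 - <<'E'
from h import *
d=grab("wrist");s=grab("side");print(proj(d,(.556,.0665,.173)))
cv2.imwrite("pics/w4.png",np.hstack([d["image"],cv2.copyMakeBorder(cv2.resize(s["image"][100:384,220:440],(280,361)),0,23,0,0,0)])[:,:,::-1])
E
python3 go.py 0.556 0.0665 0.136 0.09
```

```text
t: 13.6
tool_pos: [0.5528, 0.0389, 0.2402]
tool_rot: [2.114, 2.321, 0.002]
contact_force: [-0.3, -0.2, -0.4]
opening: 0.085
grip_force: 0.0
t: 14.6
tool_pos: [0.5558, 0.0667, 0.2383]
tool_rot: [-2.119, -2.319, 0.0]
contact_force: [-0.1, 0.8, 0.4]
opening: 0.0852
grip_force: 0.0
[255.84574733 204.54583836]
offset [ -0.2   0.2 102.3] rot [-0.  0. -0.] q [-0.01 -0.11  1.76 -0.    1.49 -0.1 ] t 14.7
```

View pics/w4.png

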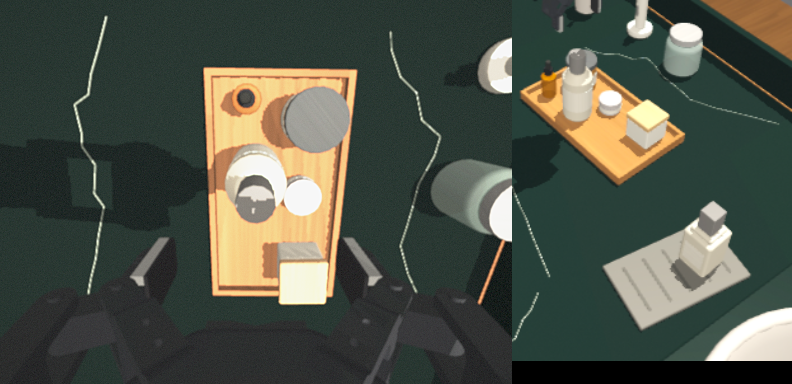

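The square bottle stands on the board. The round cap is at (256,203) against a predicted (255.8,204.5), so I'm aligned. Descending and gripping.

```bash
python3 -m handwheel '[{"gripper":-1,"offset":[0,0,20],"rotation":[0,0,0]},{"gripper":-1,"offset":[0,0,40],"rotation":[0,0,0]},{"gripper":-1,"offset":[0,0,60],"rotation":[0,0,0]},{"gripper":-1,"offset":[0,0,80],"rotation":[0,0,0]},{"gripper":-1,"offset":[0,0,95],"rotation":[0,0,0]},{"gripper":-1,"offset":[0,0,102],"rotation":[0,0,0]},{"gripper":-1,"offset":[0,0,102],"rotation":[0,0,0]},{"gripper":-0.2,"offset":[0,0,102],"rotation":[0,0,0]}]' 40
python3 -m handwheel '[{"gripper":0,"offset":[0,0,0],"rotation":[0,0,0]},{"gripper":0.2,"offset":[0,0,0],"rotation":[0,0,0]},{"gripper":0.3,"offset":[0,0,0],"rotation":[0,0,0]},{"gripper":0.4,"offset":[0,0,0],"rotation":[0,0,0]},{"gripper":0.6,"offset":[0,0,0],"rotation":[0,0,0]},{"gripper":0.8,"offset":[0,0,0],"rotation":[0,0,0]},{"gripper":1,"offset":[0,0,0],"rotation":[0,0,0]},{"gripper":1,"offset":[0,0,0],"rotation":[0,0,0]}]' 40
python3 -m handwheel '[{"gripper":1,"offset":[0,0,-8],"rotation":[0,0,0]},{"gripper":1,"offset":[0,0,-22],"rotation":[0,0,0]},{"gripper":1,"offset":[0,0,-38],"rotation":[0,0,0]},{"gripper":1,"offset":[0,0,-55],"rotation":[0,0,0]},{"gripper":1,"offset":[0,0,-72],"rotation":[0,0,0]},{"gripper":1,"offset":[0,0,-88],"rotation":[0,0,0]},{"gripper":1,"offset":[0,0,-98],"rotation":[0,0,0]},{"gripper":1,"offset":[0,0,-100],"rotation":[0,0,0]}]'
python3 go.py 0.420 -0.343 0.236 0.09
```

```text
t: 15.7
tool_pos: [0.5565, 0.0667, 0.1374]
tool_rot: [2.118, 2.318, 0.002]
contact_force: [-0.1, -0.7, -0.5]
opening: 0.0697
grip_force: 0.0
t: 16.7
tool_pos: [0.5561, 0.0667, 0.137]
tool_rot: [2.119, 2.319, 0.001]
contact_force: [-1.9, -0.0, 5.7]
opening: 0.0333
grip_force: 40.3
t: 17.7
tool_pos: [0.5562, 0.0668, 0.2373]
tool_rot: [2.118, 2.318, 0.001]
contact_force: [0.3, -0.3, -3.1]
opening: 0.0331
grip_force: 40.1
offset [-395.8 -172.5    1.2] rot [0.001 0.    0.   ] q [-0.01 -0.11  1.76 -0.    1.49 -0.1 ] t 17.7
```

```bash
python3 -m handwheel '[{"gripper":1,"offset":[-10,-5,0],"rotation":[0,0,0]},{"gripper":1,"offset":[-33,-15,0],"rotation":[0,0,0]},{"gripper":1,"offset":[-65,-29,0],"rotation":[0,0,0]},{"gripper":1,"offset":[-98,-43,0],"rotation":[0,0,0]},{"gripper":1,"offset":[-131,-57,0],"rotation":[0,0,0]},{"gripper":1,"offset":[-164,-71,0],"rotation":[0,0,0]},{"gripper":1,"offset":[-187,-81,0],"rotation":[0,0,0]},{"gripper":1,"offset":[-198,-86,0],"rotation":[0,0,0]}]'
python3 -m handwheel '[{"gripper":1,"offset":[-10,-5,0],"rotation":[0,0,0]},{"gripper":1,"offset":[-33,-15,0],"rotation":[0,0,0]},{"gripper":1,"offset":[-65,-29,0],"rotation":[0,0,0]},{"gripper":1,"offset":[-98,-43,0],"rotation":[0,0,0]},{"gripper":1,"offset":[-131,-57,0],"rotation":[0,0,0]},{"gripper":1,"offset":[-164,-71,0],"rotation":[0,0,0]},{"gripper":1,"offset":[-187,-81,0],"rotation":[0,0,0]},{"gripper":1,"offset":[-198,-86,0],"rotation":[0,0,0]}]'
python3 go.py 0.420 -0.343 0.14 0.09
```

```text
t: 18.7
tool_pos: [0.4868, -0.1394, 0.2354]
tool_rot: [-2.12, -2.316, 0.001]
contact_force: [-0.5, -0.2, -2.7]
opening: 0.0332
grip_force: 40.2
t: 19.7
tool_pos: [0.4198, -0.3438, 0.236]
tool_rot: [-2.119, -2.318, -0.0]
contact_force: [0.5, 0.2, -2.2]
opening: 0.0332
grip_force: 40.2
offset [ 0.7  0.3 96. ] rot [-0.    -0.001 -0.   ] q [-0.82 -0.15  1.8   0.    1.49 -0.91] t 19.7
```

```bash
python3 -m handwheel '[{"gripper":1,"offset":[1,0,12],"rotation":[0,0,0]},{"gripper":1,"offset":[1,0,30],"rotation":[0,0,0]},{"gripper":1,"offset":[1,0,50],"rotation":[0,0,0]},{"gripper":1,"offset":[1,0,68],"rotation":[0,0,0]},{"gripper":1,"offset":[1,0,82],"rotation":[0,0,0]},{"gripper":1,"offset":[1,0,90],"rotation":[0,0,0]},{"gripper":1,"offset":[1,0,94],"rotation":[0,0,0]},{"gripper":1,"offset":[1,0,95],"rotation":[0,0,0]}]'
python3 -m handwheel '[{"gripper":1,"offset":[0,0,0.3],"rotation":[0,0,0]},{"gripper":1,"offset":[0,0,0.7],"rotation":[0,0,0]},{"gripper":1,"offset":[0,0,1],"rotation":[0,0,0]},{"gripper":1,"offset":[0,0,1.4],"rotation":[0,0,0]},{"gripper":1,"offset":[0,0,1.7],"rotation":[0,0,0]},{"gripper":1,"offset":[0,0,2],"rotation":[0,0,0]},{"gripper":1,"offset":[0,0,2],"rotation":[0,0,0]},{"gripper":1,"offset":[0,0,2],"rotation":[0,0,0]}]'
```

```text
t: 20.7
tool_pos: [0.4202, -0.3424, 0.1416]
tool_rot: [2.119, 2.319, -0.0]
contact_force: [-0.2, -0.7, -2.7]
opening: 0.0328
grip_force: 40.3
t: 21.7
tool_pos: [0.42, -0.3421, 0.1393]
tool_rot: [-2.119, -2.319, 0.0]
contact_force: [-0.8, -0.2, -2.0]
opening: 0.033
grip_force: 40.3
```

```bash
python3 -m handwheel '[{"gripper":1,"offset":[0,0,0.2],"rotation":[0,0,0]},{"gripper":1,"offset":[0,0,0.4],"rotation":[0,0,0]},{"gripper":1,"offset":[0,0,0.6],"rotation":[0,0,0]},{"gripper":1,"offset":[0,0,0.8],"rotation":[0,0,0]},{"gripper":1,"offset":[0,0,1],"rotation":[0,0,0]},{"gripper":1,"offset":[0,0,1],"rotation":[0,0,0]},{"gripper":1,"offset":[0,0,1],"rotation":[0,0,0]},{"gripper":1,"offset":[0,0,1],"rotation":[0,0,0]}]'
```

```text
t: 22.7
tool_pos: [0.4201, -0.3424, 0.139]
tool_rot: [2.119, 2.319, -0.001]
contact_force: [-2.5, 1.1, 4.6]
opening: 0.0331
grip_force: 41.0
```

Touching down. Release, rise, then look at the tin.

```bash
python3 -m handwheel '[{"gripper":0.6,"offset":[0,0,0],"rotation":[0,0,0]},{"gripper":0.3,"offset":[0,0,0],"rotation":[0,0,0]},{"gripper":0,"offset":[0,0,0],"rotation":[0,0,0]},{"gripper":-0.5,"offset":[0,0,0],"rotation":[0,0,0]},{"gripper":-0.7,"offset":[0,0,-5],"rotation":[0,0,0]},{"gripper":-1,"offset":[0,0,-20],"rotation":[0,0,0]},{"gripper":-1,"offset":[0,0,-40],"rotation":[0,0,0]},{"gripper":-1,"offset":[0,0,-60],"rotation":[0,0,0]}]'; python3 - <<'E'
from h import *
s=grab("side");c=grab("scene")
cv2.imwrite("pics/b1.png",np.hstack([cv2.resize(c["image"][190:290,205:345],(400,286)),cv2.resize(s["image"][100:243,220:420],(400,286))])[:,:,::-1])
cv2.imwrite("pics/b1.png",np.vstack([cv2.imread("pics/b1.png"),cv2.resize(s["image"][200:350,260:440],(800,300))[:,:,::-1] if 0 else cv2.copyMakeBorder(cv2.resize(s["image"][200:350,240:440],(400,300))[:,:,::-1],0,0,0,400,0)]))
E
python3 go.py 0.61 0.02 0.26 1.55
```

```text
t: 23.7
tool_pos: [0.4204, -0.3425, 0.2007]
tool_rot: [2.118, 2.318, -0.0]
contact_force: [0.1, -0.3, 0.2]
opening: 0.085
grip_force: 0.0
offset [344.9 220.7 -58.1] rot [-1.00e-03  8.00e-03 -1.46e+00] q [-0.82 -0.13  1.84 -0.    1.43 -0.91] t 23.8
```

View pics/b1.png

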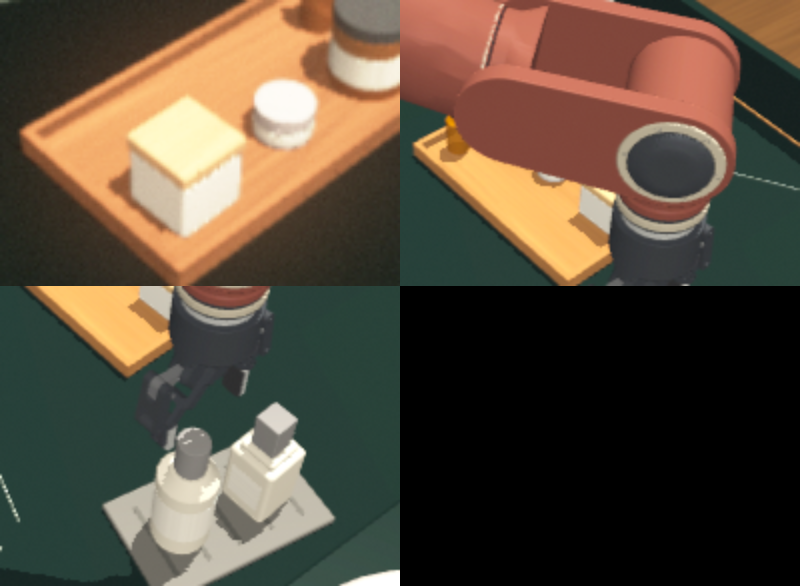

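Both bottles stand upright on the board, and the tin sits free between the swab box and candle jar. I'll approach it with yaw 1.2 for the best clearance.

```bash
python3 -m handwheel '[{"gripper":-1,"offset":[15,10,-40],"rotation":[0,0,0]},{"gripper":-1,"offset":[60,38,-40],"rotation":[0,0,-0.16]},{"gripper":-1,"offset":[105,67,-40],"rotation":[0,0,-0.32]},{"gripper":-1,"offset":[150,96,-40],"rotation":[0,0,-0.48]},{"gripper":-1,"offset":[195,125,-40],"rotation":[0,0,-0.64]},{"gripper":-1,"offset":[240,154,-40],"rotation":[0,0,-0.8]},{"gripper":-1,"offset":[280,180,-40],"rotation":[0,0,-0.96]},{"gripper":-1,"offset":[300,192,-40],"rotation":[0,0,-1.05]}]'; python3 go.py 0.623 0.033 0.20 1.2
```

```text
t: 24.8
tool_pos: [0.5848, -0.0238, 0.238]
tool_rot: [-0.663, -3.07, -0.0]
contact_force: [0.0, 0.2, -0.4]
opening: 0.0857
grip_force: 0.0
offset [-11.4  67.5  38. ] rot [ 0.    -0.    -0.054] q [-0.17 -0.04  1.7   0.    1.49 -1.31] t 24.8
```

```bash
python3 -m handwheel '[{"gripper":-1,"offset":[-3,17,8],"rotation":[0,0,-0.05]},{"gripper":-1,"offset":[-6,34,16],"rotation":[0,0,-0.05]},{"gripper":-1,"offset":[-9,51,24],"rotation":[0,0,-0.05]},{"gripper":-1,"offset":[-11,62,32],"rotation":[0,0,-0.05]},{"gripper":-1,"offset":[-11,67,38],"rotation":[0,0,-0.05]},{"gripper":-1,"offset":[-11,67,38],"rotation":[0,0,-0.05]},{"gripper":-1,"offset":[-11,67,38],"rotation":[0,0,-0.05]},{"gripper":-1,"offset":[-11,67,38],"rotation":[0,0,-0.05]}]'
python3 - <<'E'
from h import *
d=grab("wrist","w5");s=grab("side")
print(d["xyz"],proj(d,(.623,.033,.04)),proj(d,(.617,.130,.084)))
for k,dd in(("w",d),("s",s)):
    hsv=cv2.cvtColor(dd["image"],cv2.COLOR_RGB2HSV);m=cv2.inRange(hsv,(0,0,150),(179,60,255))
    for c in cv2.findContours(m,0,2)[0]:
        if 60<cv2.contourArea(c)<9000:
            (x,y),a,_=cv2.fitEllipse(c);p=(x,y)
            if k=="w" or (240<x<340 and 120<y<260):print(k,np.round(p,1),np.round(a,1),cv2.boundingRect(c),plane(dd,p,.04))
E
python3 go.py 0.623 0.033 0.10 1.2
```

```text
t: 25.8
tool_pos: [0.6224, 0.0299, 0.2009]
tool_rot: [0.595, 3.084, 0.0]
contact_force: [0.2, -0.3, 0.8]
opening: 0.0854
grip_force: 0.0
[0.55395585 0.05816325 0.34422373] [257.70861175 175.46235058] [350.30444313 143.78365106]
w [329.4 324. ] [ 9.7 29.2] (317, 314, 27, 20) [0.85481205 0.0469578  0.04      ]
w [460.3 291. ] [ 43.1 114.2] (419, 252, 93, 85) [0.86791231 0.2233024  0.04      ]
w [ 18.2 235.6] [14.4 16.9] (0, 203, 18, 37) [ 0.58392119 -0.2695749   0.04      ]
w [170.1 222. ] [51.9 66.6] (132, 191, 75, 60) [ 0.63737049 -0.08727193  0.04      ]
w [165.6 237.4] [ 70.4 112.9] (150, 178, 63, 50) [ 0.6537202  -0.10175454  0.04      ]
w [258.2 171.8] [42.6 44.4] (237, 149, 44, 46) [0.61922885 0.03505902 0.04      ]
w [686.3 293.4] [214.2 819.3] (309, 105, 28, 49) [0.9828388  0.50039768 0.04      ]
w [355.4 138.9] [66.2 74.6] (320, 103, 72, 72) [0.62455178 0.14890838 0.04      ]
s [325.5 201.4] [26.  29.7] (310, 193, 32, 24) [ 0.62441564 -0.08368731  0.04      ]
s [296.7 180.3] [18.5 19.8] (288, 171, 18, 20) [0.61176483 0.02299204 0.04      ]
s [275.2 161.8] [15.8 22.4] (263, 157, 24, 13) [0.60804211 0.1191561  0.04      ]
s [274.2 146.1] [14.2 22.2] (263, 139, 23, 15) [0.64680182 0.17810822 0.04      ]
offset [  0.6   3.1 100.8] rot [ 0.     0.001 -0.01 ] q [-0.07  0.07  1.65 -0.    1.42 -1.26] t 25.9
```

View pics/w5.png

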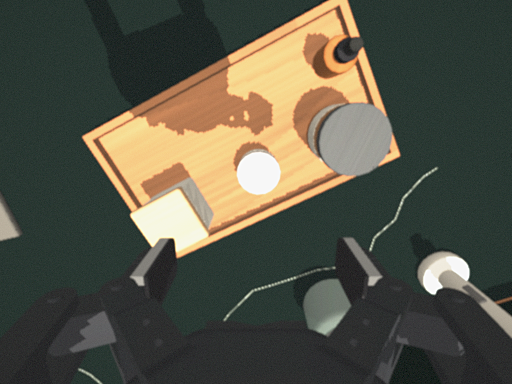

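The tin at (259,173) is centred between the fingers, with clear space on both sides. Descending.

```bash
python3 -m handwheel '[{"gripper":-0.6,"offset":[0,3,15],"rotation":[0,0,0]},{"gripper":-0.6,"offset":[0,3,40],"rotation":[0,0,0]},{"gripper":-0.6,"offset":[0,3,65],"rotation":[0,0,0]},{"gripper":-0.6,"offset":[0,3,90],"rotation":[0,0,0]},{"gripper":-0.6,"offset":[0,3,115],"rotation":[0,0,0]},{"gripper":-0.6,"offset":[0,3,135],"rotation":[0,0,0]},{"gripper":-0.6,"offset":[0,3,145],"rotation":[0,0,0]},{"gripper":-0.6,"offset":[0,3,150],"rotation":[0,0,0]}]' 30
python3 -m handwheel '[{"gripper":-0.6,"offset":[0,0,8],"rotation":[0,0,0]},{"gripper":-0.6,"offset":[0,0,16],"rotation":[0,0,0]},{"gripper":-0.6,"offset":[0,0,24],"rotation":[0,0,0]},{"gripper":-0.6,"offset":[0,0,31],"rotation":[0,0,0]},{"gripper":-0.6,"offset":[0,0,36],"rotation":[0,0,0]},{"gripper":-0.6,"offset":[0,0,39],"rotation":[0,0,0]},{"gripper":-0.6,"offset":[0,0,39],"rotation":[0,0,0]},{"gripper":-0.6,"offset":[0,0,39],"rotation":[0,0,0]}]'
```

```text
t: 26.9
tool_pos: [0.6233, 0.033, 0.0498]
tool_rot: [-0.594, -3.084, 0.0]
contact_force: [-1.1, -0.0, 0.5]
opening: 0.0686
grip_force: 0.0
t: 27.9
tool_pos: [0.6236, 0.033, 0.0116]
tool_rot: [0.594, 3.084, 0.0]
contact_force: [0.3, -0.0, -0.4]
opening: 0.0682
grip_force: 0.0
```

```bash
python3 -m handwheel '[{"gripper":-0.5,"offset":[0,0,0],"rotation":[0,0,0]},{"gripper":-0.4,"offset":[0,0,0],"rotation":[0,0,0]},{"gripper":-0.3,"offset":[0,0,0],"rotation":[0,0,0]},{"gripper":-0.2,"offset":[0,0,0],"rotation":[0,0,0]},{"gripper":0,"offset":[0,0,0],"rotation":[0,0,0]},{"gripper":0.3,"offset":[0,0,0],"rotation":[0,0,0]},{"gripper":1,"offset":[0,0,0],"rotation":[0,0,0]},{"gripper":1,"offset":[0,0,0],"rotation":[0,0,0]}]' 30
python3 -m handwheel '[{"gripper":1,"offset":[0,0,-4],"rotation":[0,0,0]},{"gripper":1,"offset":[0,0,-12],"rotation":[0,0,0]},{"gripper":1,"offset":[0,0,-25],"rotation":[0,0,0]},{"gripper":1,"offset":[0,0,-42],"rotation":[0,0,0]},{"gripper":1,"offset":[0,0,-62],"rotation":[0,0,0]},{"gripper":1,"offset":[0,0,-85],"rotation":[0,0,0]},{"gripper":1,"offset":[0,0,-105],"rotation":[0,0,0]},{"gripper":1,"offset":[0,0,-115],"rotation":[0,0,0]}]'
python3 go.py 0.472 0.329 0.13 1.2
```

```text
t: 28.9
tool_pos: [0.6237, 0.033, 0.0116]
tool_rot: [0.594, 3.084, 0.0]
contact_force: [0.8, 0.4, 1.4]
opening: 0.0491
grip_force: 31.2
t: 29.9
tool_pos: [0.6243, 0.0329, 0.1289]
tool_rot: [0.594, 3.082, 0.001]
contact_force: [0.4, 0.2, 0.3]
opening: 0.049
grip_force: 31.1
offset [251.4 218.2  -1.6] rot [ 0.001  0.003 -0.01 ] q [-0.07  0.13  1.7   0.    1.3  -1.26] t 29.9
```

```bash
python3 -m handwheel '[{"gripper":1,"offset":[8,7,-15],"rotation":[0,0,0]},{"gripper":1,"offset":[22,19,-30],"rotation":[0,0,0]},{"gripper":1,"offset":[44,38,-40],"rotation":[0,0,0]},{"gripper":1,"offset":[68,59,-40],"rotation":[0,0,0]},{"gripper":1,"offset":[92,80,-40],"rotation":[0,0,0]},{"gripper":1,"offset":[113,98,-40],"rotation":[0,0,0]},{"gripper":1,"offset":[124,108,-40],"rotation":[0,0,0]},{"gripper":1,"offset":[128,111,-40],"rotation":[0,0,0]}]'
python3 -m handwheel '[{"gripper":1,"offset":[8,7,0],"rotation":[0,0,0]},{"gripper":1,"offset":[22,19,0],"rotation":[0,0,0]},{"gripper":1,"offset":[44,38,0],"rotation":[0,0,0]},{"gripper":1,"offset":[68,59,0],"rotation":[0,0,0]},{"gripper":1,"offset":[92,80,0],"rotation":[0,0,0]},{"gripper":1,"offset":[110,96,0],"rotation":[0,0,0]},{"gripper":1,"offset":[120,105,0],"rotation":[0,0,0]},{"gripper":1,"offset":[123,107,0],"rotation":[0,0,0]}]'
python3 - <<'E'
from h import *
d=grab("wrist","w6");print(proj(d,(.472,.329,.014)),proj(d,(.472,.329,.006)))
for a in np.linspace(0,2*np.pi,9)[:-1]:print(proj(d,(.472+.056*np.cos(a),.329+.056*np.sin(a),.014)).round())
E
python3 go.py 0.472 0.329 0.06 1.2
```

```text
t: 30.9
tool_pos: [0.5452, 0.1845, 0.1665]
tool_rot: [0.592, 3.085, -0.0]
contact_force: [0.6, -0.1, 0.0]
opening: 0.049
grip_force: 31.2
t: 31.9
tool_pos: [0.471, 0.3292, 0.1663]
tool_rot: [-0.593, -3.085, 0.0]
contact_force: [-0.7, -0.2, -0.7]
opening: 0.0491
grip_force: 31.2
[255.17012239 178.75259062] [255.1865163  177.04527254]
[273. 222.]
[300. 197.]
[302. 160.]
[276. 132.]
[236. 132.]
[208. 159.]
[210. 196.]
[236. 221.]
offset [ -0.9   0.3 106.3] rot [-0.   -0.   -0.01] q [ 0.48 -0.02  1.79 -0.    1.36 -0.71] t 31.95
```

View pics/w6.png

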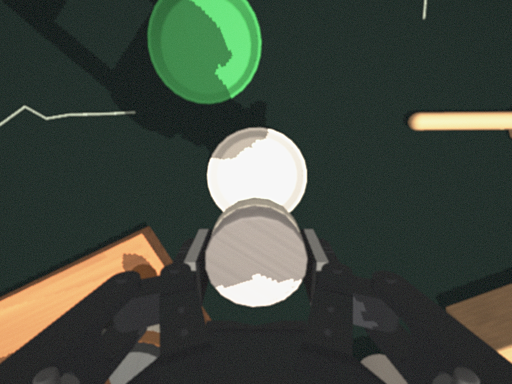

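The white dish spans columns 207–307 (centre 257, about 2 px right of predicted), so I'll shift 1.5 mm along tool y. The tin is held level.

```bash
python3 -m handwheel '[{"gripper":1,"offset":[0,2,12],"rotation":[0,0,0]},{"gripper":1,"offset":[0,2,35],"rotation":[0,0,0]},{"gripper":1,"offset":[0,2,62],"rotation":[0,0,0]},{"gripper":1,"offset":[0,2,90],"rotation":[0,0,0]},{"gripper":1,"offset":[0,2,115],"rotation":[0,0,0]},{"gripper":1,"offset":[0,2,135],"rotation":[0,0,0]},{"gripper":1,"offset":[0,2,147],"rotation":[0,0,0]},{"gripper":1,"offset":[0,2,152],"rotation":[0,0,0]}]'
python3 -m handwheel '[{"gripper":1,"offset":[0,0,0.5],"rotation":[0,0,0]},{"gripper":1,"offset":[0,0,1],"rotation":[0,0,0]},{"gripper":1,"offset":[0,0,1.5],"rotation":[0,0,0]},{"gripper":1,"offset":[0,0,2],"rotation":[0,0,0]},{"gripper":1,"offset":[0,0,2.5],"rotation":[0,0,0]},{"gripper":1,"offset":[0,0,3],"rotation":[0,0,0]},{"gripper":1,"offset":[0,0,3],"rotation":[0,0,0]},{"gripper":1,"offset":[0,0,3],"rotation":[0,0,0]}]'
```

```text
t: 32.95
tool_pos: [0.4721, 0.3303, 0.0136]
tool_rot: [-0.595, -3.084, 0.001]
contact_force: [0.1, -0.2, -0.5]
opening: 0.049
grip_force: 31.2
t: 33.95
tool_pos: [0.4721, 0.3305, 0.0113]
tool_rot: [-0.595, -3.085, 0.0]
contact_force: [0.9, 0.1, -1.4]
opening: 0.049
grip_force: 31.2
```

```bash
python3 -m handwheel '[{"gripper":1,"offset":[0,0,0.3],"rotation":[0,0,0]},{"gripper":1,"offset":[0,0,0.6],"rotation":[0,0,0]},{"gripper":1,"offset":[0,0,0.9],"rotation":[0,0,0]},{"gripper":1,"offset":[0,0,1.2],"rotation":[0,0,0]},{"gripper":1,"offset":[0,0,1.5],"rotation":[0,0,0]},{"gripper":1,"offset":[0,0,1.8],"rotation":[0,0,0]},{"gripper":1,"offset":[0,0,1.8],"rotation":[0,0,0]},{"gripper":1,"offset":[0,0,1.8],"rotation":[0,0,0]}]'
```

```text
t: 34.95
tool_pos: [0.4721, 0.3305, 0.0096]
tool_rot: [0.594, 3.085, -0.0]
contact_force: [-0.2, -0.2, 0.6]
opening: 0.0493
grip_force: 31.2
```

```bash
python3 -m handwheel '[{"gripper":1,"offset":[0,0,0.3],"rotation":[0,0,0]},{"gripper":0,"offset":[0,0,0.3],"rotation":[0,0,0]},{"gripper":-0.2,"offset":[0,0,0.3],"rotation":[0,0,0]},{"gripper":-0.24,"offset":[0,0,0.3],"rotation":[0,0,0]},{"gripper":-0.28,"offset":[0,0,0.3],"rotation":[0,0,0]},{"gripper":-0.3,"offset":[0,0,0.3],"rotation":[0,0,0]},{"gripper":-0.3,"offset":[0,0,0],"rotation":[0,0,0]},{"gripper":-0.3,"offset":[0,0,0],"rotation":[0,0,0]}]'
python3 -m handwheel '[{"gripper":-0.3,"offset":[0,0,-5],"rotation":[0,0,0]},{"gripper":-0.35,"offset":[0,0,-12],"rotation":[0,0,0]},{"gripper":-0.4,"offset":[0,0,-25],"rotation":[0,0,0]},{"gripper":-0.6,"offset":[0,0,-45],"rotation":[0,0,0]},{"gripper":-1,"offset":[0,0,-70],"rotation":[0,0,0]},{"gripper":-1,"offset":[0,0,-100],"rotation":[0,0,0]},{"gripper":-1,"offset":[0,0,-130],"rotation":[0,0,0]},{"gripper":-1,"offset":[0,0,-160],"rotation":[0,0,0]}]'
python3 - <<'E'
from h import *
d=grab("wrist");s=grab("scene");e=grab("side")
f=lambda a:cv2.resize(a,(400,300))
cv2.imwrite("pics/v7.png",np.vstack([np.hstack([f(d["image"][90:270,140:380]),f(s["image"][135:195,305:385])]),np.hstack([f(e["image"][120:180,160:240]),f(e["image"][210:345,260:440])])])[:,:,::-1])
E
python3 go.py 0.42 -0.342 0.24 0.09
```

```text
t: 35.95
tool_pos: [0.4721, 0.3305, 0.0095]
tool_rot: [0.595, 3.085, 0.0]
contact_force: [0.4, 0.9, 0.1]
opening: 0.0554
grip_force: 0.0
t: 36.95
tool_pos: [0.4723, 0.3306, 0.1723]
tool_rot: [0.594, 3.083, 0.002]
contact_force: [0.7, 0.5, -0.2]
opening: 0.0856
grip_force: 0.0
offset [-200.7 -644.7  -69. ] rot [6.0e-03 1.0e-03 1.1e+00] q [ 0.48 -0.02  1.78  0.    1.37 -0.71] t 37.1
```

View pics/v7.png

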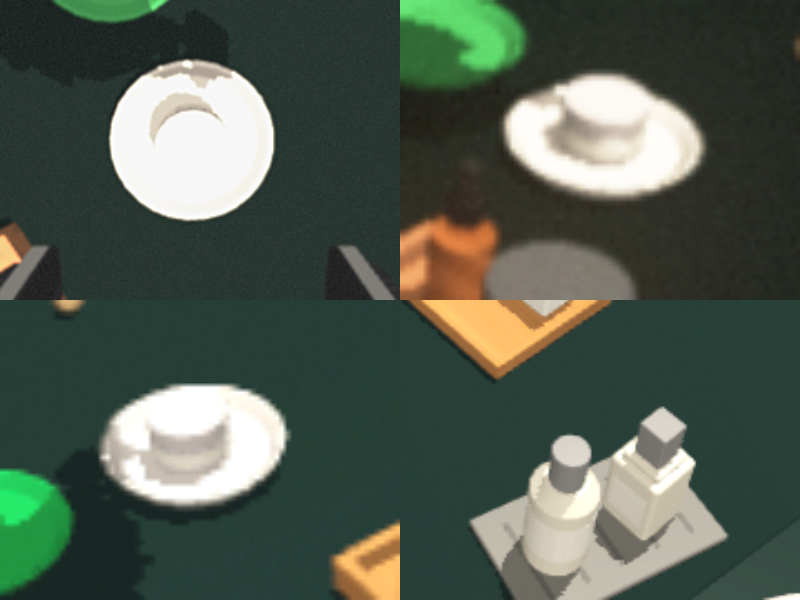

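The tin sits level and centred in the white dish in all three views, and both bottles still stand on the board. Next, back to the round bottle.

```bash
python3 -m handwheel '[{"gripper":-1,"offset":[-10,-30,-40],"rotation":[0,0,0]},{"gripper":-1,"offset":[-25,-80,-69],"rotation":[0,0,0.1]},{"gripper":-1,"offset":[-40,-130,-69],"rotation":[0,0,0.2]},{"gripper":-1,"offset":[-56,-180,-69],"rotation":[0,0,0.3]},{"gripper":-1,"offset":[-72,-230,-69],"rotation":[0,0,0.4]},{"gripper":-1,"offset":[-87,-280,-69],"rotation":[0,0,0.5]},{"gripper":-1,"offset":[-103,-330,-69],"rotation":[0,0,0.6]},{"gripper":-1,"offset":[-118,-380,-69],"rotation":[0,0,0.7]}]'
python3 go.py 0.42 -0.342 0.24 0.09
```

```text
t: 38.1
tool_pos: [0.4394, -0.0675, 0.2374]
tool_rot: [-1.62, -2.69, 0.0]
contact_force: [0.2, -0.3, 0.8]
opening: 0.0855
grip_force: 0.0
offset [-233.5 -145.5   -2.7] rot [-0.001 -0.001  0.397] q [-0.32 -0.41  2.    0.    1.54 -0.81] t 38.1
```

```bash
python3 -m handwheel '[{"gripper":-1,"offset":[-40,-25,-3],"rotation":[0,0,0.07]},{"gripper":-1,"offset":[-80,-50,-3],"rotation":[0,0,0.14]},{"gripper":-1,"offset":[-120,-75,-3],"rotation":[0,0,0.21]},{"gripper":-1,"offset":[-160,-100,-3],"rotation":[0,0,0.28]},{"gripper":-1,"offset":[-195,-122,-3],"rotation":[0,0,0.35]},{"gripper":-1,"offset":[-222,-138,-3],"rotation":[0,0,0.397]},{"gripper":-1,"offset":[-233,-145,-3],"rotation":[0,0,0.397]},{"gripper":-1,"offset":[-233,-145,-3],"rotation":[0,0,0.397]}]'
python3 go.py 0.42 -0.342 0.139 0.09
```

```text
t: 39.1
tool_pos: [0.4218, -0.3397, 0.2407]
tool_rot: [-2.115, -2.321, -0.001]
contact_force: [0.4, -0.2, 0.2]
opening: 0.0859
grip_force: 0.0
offset [ -2.3  -1.9 101.7] rot [-0.001 -0.002  0.003] q [-0.82 -0.15  1.79  0.    1.5  -0.91] t 39.1
```

```bash
python3 -m handwheel '[{"gripper":-1,"offset":[0,0,5],"rotation":[0,0,0]},{"gripper":-1,"offset":[0,0,10],"rotation":[0,0,0]},{"gripper":-1,"offset":[0,0,20],"rotation":[0,0,0]},{"gripper":-1,"offset":[0,0,25],"rotation":[0,0,0]},{"gripper":-1,"offset":[0,0,30],"rotation":[0,0,0]},{"gripper":-1,"offset":[0,0,30],"rotation":[0,0,0]},{"gripper":-1,"offset":[0,0,30],"rotation":[0,0,0]},{"gripper":-1,"offset":[0,0,30],"rotation":[0,0,0]}]'
python3 go.py 0.4201 -0.3424 0.139 0.09
```

```text
t: 40.1
tool_pos: [0.4223, -0.3401, 0.212]
tool_rot: [2.115, 2.322, -0.0]
contact_force: [0.3, 0.6, 0.4]
opening: 0.0853
grip_force: 0.0
offset [-2.  -2.4 73. ] rot [0.    0.001 0.003] q [-0.82 -0.13  1.83  0.    1.45 -0.91] t 40.1
```

```bash
python3 -m handwheel '[{"gripper":-1,"offset":[-2,-2.4,10],"rotation":[0,0,0.003]},{"gripper":-1,"offset":[-2,-2.4,28],"rotation":[0,0,0.003]},{"gripper":-1,"offset":[-2,-2.4,45],"rotation":[0,0,0.003]},{"gripper":-1,"offset":[-2,-2.4,60],"rotation":[0,0,0.003]},{"gripper":-1,"offset":[-2,-2.4,70],"rotation":[0,0,0.003]},{"gripper":-1,"offset":[-2,-2.4,73],"rotation":[0,0,0.003]},{"gripper":-1,"offset":[-2,-2.4,73],"rotation":[0,0,0.003]},{"gripper":-0.2,"offset":[-2,-2.4,73],"rotation":[0,0,0.003]}]' 40
python3 -m handwheel '[{"gripper":0,"offset":[0,0,0],"rotation":[0,0,0]},{"gripper":0.15,"offset":[0,0,0],"rotation":[0,0,0]},{"gripper":0.2,"offset":[0,0,0],"rotation":[0,0,0]},{"gripper":0.3,"offset":[0,0,0],"rotation":[0,0,0]},{"gripper":0.6,"offset":[0,0,0],"rotation":[0,0,0]},{"gripper":0.8,"offset":[0,0,0],"rotation":[0,0,0]},{"gripper":1,"offset":[0,0,0],"rotation":[0,0,0]},{"gripper":1,"offset":[0,0,0],"rotation":[0,0,0]}]' 40
python3 go.py 0.4201 -0.3424 0.139 0.09
python3 -m handwheel '[{"gripper":1,"offset":[0,0,-8],"rotation":[0,0,0]},{"gripper":1,"offset":[0,0,-22],"rotation":[0,0,0]},{"gripper":1,"offset":[0,0,-38],"rotation":[0,0,0]},{"gripper":1,"offset":[0,0,-55],"rotation":[0,0,0]},{"gripper":1,"offset":[0,0,-72],"rotation":[0,0,0]},{"gripper":1,"offset":[0,0,-88],"rotation":[0,0,0]},{"gripper":1,"offset":[0,0,-98],"rotation":[0,0,0]},{"gripper":1,"offset":[0,0,-100],"rotation":[0,0,0]}]'
python3 go.py 0.5561 0.0667 0.237 0.09
```

```text
t: 41.1
tool_pos: [0.4204, -0.3425, 0.1394]
tool_rot: [2.118, 2.318, -0.0]
contact_force: [0.7, -0.0, 0.1]
opening: 0.0699
grip_force: 0.0
t: 42.1
tool_pos: [0.42, -0.3424, 0.1388]
tool_rot: [2.119, 2.319, -0.001]
contact_force: [-0.3, -0.5, 3.7]
opening: 0.0333
grip_force: 40.1
offset [-0.   0.1 -0.2] rot [ 0.     0.001 -0.   ] q [-0.82 -0.07  1.89 -0.    1.32 -0.91] t 42.1
t: 43.1
tool_pos: [0.4202, -0.3424, 0.2396]
tool_rot: [2.118, 2.318, -0.0]
contact_force: [-0.2, 0.6, -2.0]
opening: 0.0331
grip_force: 40.0
offset [395.3 172.1   2.3] rot [ 0.001  0.001 -0.   ] q [-0.82 -0.15  1.8   0.    1.5  -0.91] t 43.1
```

```bash
python3 -m handwheel '[{"gripper":1,"offset":[10,5,0],"rotation":[0,0,0]},{"gripper":1,"offset":[33,15,0],"rotation":[0,0,0]},{"gripper":1,"offset":[65,29,0],"rotation":[0,0,0]},{"gripper":1,"offset":[98,43,0],"rotation":[0,0,0]},{"gripper":1,"offset":[131,57,0],"rotation":[0,0,0]},{"gripper":1,"offset":[164,71,0],"rotation":[0,0,0]},{"gripper":1,"offset":[187,81,0],"rotation":[0,0,0]},{"gripper":1,"offset":[198,86,0],"rotation":[0,0,0]}]'
python3 -m handwheel '[{"gripper":1,"offset":[10,5,0],"rotation":[0,0,0]},{"gripper":1,"offset":[33,15,0],"rotation":[0,0,0]},{"gripper":1,"offset":[65,29,0],"rotation":[0,0,0]},{"gripper":1,"offset":[98,43,0],"rotation":[0,0,0]},{"gripper":1,"offset":[131,57,0],"rotation":[0,0,0]},{"gripper":1,"offset":[164,71,0],"rotation":[0,0,0]},{"gripper":1,"offset":[187,81,0],"rotation":[0,0,0]},{"gripper":1,"offset":[197,86,0],"rotation":[0,0,0]}]'
python3 go.py 0.5561 0.0667 0.137 0.09
```

```text
t: 44.1
tool_pos: [0.4876, -0.1354, 0.2376]
tool_rot: [-2.116, -2.32, 0.001]
contact_force: [-0.6, 0.2, -2.3]
opening: 0.033
grip_force: 40.0
t: 45.1
tool_pos: [0.556, 0.0674, 0.2382]
tool_rot: [-2.118, -2.32, 0.001]
contact_force: [0.2, -0.2, -2.3]
opening: 0.0334
grip_force: 40.1
offset [-7.000e-01  1.000e-01  1.012e+02] rot [-0.001  0.     0.001] q [-0.01 -0.11  1.76 -0.    1.49 -0.1 ] t 45.1
```

```bash
python3 -m handwheel '[{"gripper":1,"offset":[0,0,12],"rotation":[0,0,0]},{"gripper":1,"offset":[0,0,30],"rotation":[0,0,0]},{"gripper":1,"offset":[0,0,50],"rotation":[0,0,0]},{"gripper":1,"offset":[0,0,70],"rotation":[0,0,0]},{"gripper":1,"offset":[0,0,85],"rotation":[0,0,0]},{"gripper":1,"offset":[0,0,93],"rotation":[0,0,0]},{"gripper":1,"offset":[0,0,97],"rotation":[0,0,0]},{"gripper":1,"offset":[0,0,98],"rotation":[0,0,0]}]'
python3 -m handwheel '[{"gripper":1,"offset":[0,0,0.3],"rotation":[0,0,0]},{"gripper":1,"offset":[0,0,0.7],"rotation":[0,0,0]},{"gripper":1,"offset":[0,0,1],"rotation":[0,0,0]},{"gripper":1,"offset":[0,0,1.4],"rotation":[0,0,0]},{"gripper":1,"offset":[0,0,1.7],"rotation":[0,0,0]},{"gripper":1,"offset":[0,0,2],"rotation":[0,0,0]},{"gripper":1,"offset":[0,0,2],"rotation":[0,0,0]},{"gripper":1,"offset":[0,0,2],"rotation":[0,0,0]}]'
```

```text
t: 46.1
tool_pos: [0.5561, 0.0667, 0.1409]
tool_rot: [2.119, 2.319, 0.001]
contact_force: [0.3, 0.2, -2.1]
opening: 0.0332
grip_force: 40.2
t: 47.1
tool_pos: [0.5557, 0.0667, 0.1385]
tool_rot: [-2.119, -2.319, 0.0]
contact_force: [0.2, 0.1, -2.9]
opening: 0.0326
grip_force: 40.2
```

```bash
python3 -m handwheel '[{"gripper":1,"offset":[0,0,0.3],"rotation":[0,0,0]},{"gripper":1,"offset":[0,0,0.6],"rotation":[0,0,0]},{"gripper":1,"offset":[0,0,0.9],"rotation":[0,0,0]},{"gripper":1,"offset":[0,0,1.2],"rotation":[0,0,0]},{"gripper":1,"offset":[0,0,1.5],"rotation":[0,0,0]},{"gripper":1,"offset":[0,0,1.8],"rotation":[0,0,0]},{"gripper":1,"offset":[0,0,1.8],"rotation":[0,0,0]},{"gripper":1,"offset":[0,0,1.8],"rotation":[0,0,0]}]'
```

```text
t: 48.1
tool_pos: [0.5558, 0.0667, 0.1369]
tool_rot: [2.119, 2.319, 0.0]
contact_force: [0.0, 0.1, -0.8]
opening: 0.0332
grip_force: 40.2
```

Nearly all the weight is on the tray floor. A last 0.4 mm, then release, rise and return to the square bottle.

```bash
python3 -m handwheel '[{"gripper":1,"offset":[0,0,0.4],"rotation":[0,0,0]},{"gripper":0.6,"offset":[0,0,0.4],"rotation":[0,0,0]},{"gripper":0.2,"offset":[0,0,0.4],"rotation":[0,0,0]},{"gripper":-0.2,"offset":[0,0,0],"rotation":[0,0,0]},{"gripper":-0.6,"offset":[0,0,0],"rotation":[0,0,0]},{"gripper":-1,"offset":[0,0,-10],"rotation":[0,0,0]},{"gripper":-1,"offset":[0,0,-40],"rotation":[0,0,0]},{"gripper":-1,"offset":[0,0,-80],"rotation":[0,0,0]}]'
python3 go.py 0.518 -0.3585 0.235 0.09
```

```text
t: 49.1
tool_pos: [0.5551, 0.0667, 0.2171]
tool_rot: [-2.118, -2.318, 0.002]
contact_force: [0.1, -0.5, 0.1]
opening: 0.0855
grip_force: 0.0
offset [-420.1  -75.2  -17.9] rot [-0.002 -0.    -0.   ] q [-0.01 -0.09  1.78 -0.    1.46 -0.1 ] t 49.1
```

```bash
python3 -m handwheel '[{"gripper":-1,"offset":[-10,-2,-12],"rotation":[0,0,0]},{"gripper":-1,"offset":[-60,-11,-18],"rotation":[0,0,0]},{"gripper":-1,"offset":[-120,-21,-18],"rotation":[0,0,0]},{"gripper":-1,"offset":[-180,-32,-18],"rotation":[0,0,0]},{"gripper":-1,"offset":[-240,-43,-18],"rotation":[0,0,0]},{"gripper":-1,"offset":[-300,-54,-18],"rotation":[0,0,0]},{"gripper":-1,"offset":[-355,-64,-18],"rotation":[0,0,0]},{"gripper":-1,"offset":[-390,-70,-18],"rotation":[0,0,0]}]'
python3 -m handwheel '[{"gripper":-1,"offset":[-15,-3,0],"rotation":[0,0,0]},{"gripper":-1,"offset":[-25,-5,0],"rotation":[0,0,0]},{"gripper":-1,"offset":[-30,-5,0],"rotation":[0,0,0]},{"gripper":-1,"offset":[-30,-5,10],"rotation":[0,0,0]},{"gripper":-1,"offset":[-30,-5,25],"rotation":[0,0,0]},{"gripper":-1,"offset":[-30,-5,35],"rotation":[0,0,0]},{"gripper":-1,"offset":[-30,-5,40],"rotation":[0,0,0]},{"gripper":-1,"offset":[-30,-5,40],"rotation":[0,0,0]}]'
python3 go.py 0.518 -0.3585 0.117 0.09
```

```text
t: 50.1
tool_pos: [0.5196, -0.3308, 0.2337]
tool_rot: [-2.121, -2.316, 0.001]
contact_force: [0.7, 0.3, -0.0]
opening: 0.085
grip_force: 0.0
t: 51.1
tool_pos: [0.5186, -0.358, 0.194]
tool_rot: [-2.118, -2.318, 0.0]
contact_force: [0.6, 0.2, -0.2]
opening: 0.0858
grip_force: 0.0
offset [-0.5 -0.6 77. ] rot [-0.001 -0.001  0.   ] q [-0.72  0.09  1.64 -0.    1.42 -0.81] t 51.1
```

```bash
python3 -m handwheel '[{"gripper":-1,"offset":[0,0,10],"rotation":[0,0,0]},{"gripper":-1,"offset":[0,0,28],"rotation":[0,0,0]},{"gripper":-1,"offset":[0,0,45],"rotation":[0,0,0]},{"gripper":-1,"offset":[0,0,60],"rotation":[0,0,0]},{"gripper":-1,"offset":[0,0,72],"rotation":[0,0,0]},{"gripper":-1,"offset":[0,0,77],"rotation":[0,0,0]},{"gripper":-1,"offset":[0,0,77],"rotation":[0,0,0]},{"gripper":-0.2,"offset":[0,0,77],"rotation":[0,0,0]}]' 40
python3 -m handwheel '[{"gripper":0,"offset":[0,0,0],"rotation":[0,0,0]},{"gripper":0.15,"offset":[0,0,0],"rotation":[0,0,0]},{"gripper":0.25,"offset":[0,0,0],"rotation":[0,0,0]},{"gripper":0.35,"offset":[0,0,0],"rotation":[0,0,0]},{"gripper":0.6,"offset":[0,0,0],"rotation":[0,0,0]},{"gripper":0.8,"offset":[0,0,0],"rotation":[0,0,0]},{"gripper":1,"offset":[0,0,0],"rotation":[0,0,0]},{"gripper":1,"offset":[0,0,0],"rotation":[0,0,0]}]' 40
python3 go.py 0.518 -0.3585 0.117 0.09
python3 -m handwheel '[{"gripper":1,"offset":[0,0,-8],"rotation":[0,0,0]},{"gripper":1,"offset":[0,0,-22],"rotation":[0,0,0]},{"gripper":1,"offset":[0,0,-38],"rotation":[0,0,0]},{"gripper":1,"offset":[0,0,-55],"rotation":[0,0,0]},{"gripper":1,"offset":[0,0,-72],"rotation":[0,0,0]},{"gripper":1,"offset":[0,0,-88],"rotation":[0,0,0]},{"gripper":1,"offset":[0,0,-98],"rotation":[0,0,0]},{"gripper":1,"offset":[0,0,-100],"rotation":[0,0,0]}]'
python3 go.py 0.5615 -0.0141 0.215 0.09
```

```text
t: 52.1
tool_pos: [0.5192, -0.3587, 0.1186]
tool_rot: [2.118, 2.318, 0.0]
contact_force: [0.5, -0.2, -0.2]
opening: 0.0697
grip_force: 0.0
t: 53.1
tool_pos: [0.5188, -0.3585, 0.118]
tool_rot: [2.119, 2.319, -0.0]
contact_force: [-2.1, -0.6, 2.0]
opening: 0.0296
grip_force: 40.2
offset [ 0.  -0.8  1. ] rot [-0.  0.  0.] q [-0.72  0.16  1.7  -0.    1.29 -0.81] t 53.1
t: 54.1
tool_pos: [0.5191, -0.3586, 0.2189]
tool_rot: [2.118, 2.318, 0.0]
contact_force: [-0.4, -0.1, -3.5]
opening: 0.0297
grip_force: 39.9
offset [339.3  73.2   3.5] rot [0.001 0.001 0.   ] q [-0.72  0.07  1.61 -0.    1.45 -0.81] t 54.1
```

```bash
python3 -m handwheel '[{"gripper":1,"offset":[10,2,0],"rotation":[0,0,0]},{"gripper":1,"offset":[30,7,0],"rotation":[0,0,0]},{"gripper":1,"offset":[56,12,0],"rotation":[0,0,0]},{"gripper":1,"offset":[84,18,0],"rotation":[0,0,0]},{"gripper":1,"offset":[112,25,0],"rotation":[0,0,0]},{"gripper":1,"offset":[140,31,0],"rotation":[0,0,0]},{"gripper":1,"offset":[160,35,0],"rotation":[0,0,0]},{"gripper":1,"offset":[170,37,0],"rotation":[0,0,0]}]'
python3 -m handwheel '[{"gripper":1,"offset":[10,2,0],"rotation":[0,0,0]},{"gripper":1,"offset":[30,7,0],"rotation":[0,0,0]},{"gripper":1,"offset":[56,12,0],"rotation":[0,0,0]},{"gripper":1,"offset":[84,18,0],"rotation":[0,0,0]},{"gripper":1,"offset":[112,25,0],"rotation":[0,0,0]},{"gripper":1,"offset":[140,31,0],"rotation":[0,0,0]},{"gripper":1,"offset":[160,35,0],"rotation":[0,0,0]},{"gripper":1,"offset":[169,36,0],"rotation":[0,0,0]}]'
python3 go.py 0.5615 -0.0141 0.116 0.09
```

```text
t: 55.1
tool_pos: [0.5404, -0.1839, 0.2176]
tool_rot: [-2.117, -2.321, 0.0]
contact_force: [-0.8, -0.5, -3.5]
opening: 0.0294
grip_force: 39.9
t: 56.1
tool_pos: [0.5611, -0.0131, 0.2177]
tool_rot: [2.118, 2.32, -0.0]
contact_force: [0.5, -1.0, -2.3]
opening: 0.0295
grip_force: 39.9
offset [ -1.    0.3 101.7] rot [-0.     0.     0.001] q [-0.16 -0.09  1.78 -0.    1.46 -0.25] t 56.1
```

```bash
python3 -m handwheel '[{"gripper":1,"offset":[0,0,12],"rotation":[0,0,0]},{"gripper":1,"offset":[0,0,30],"rotation":[0,0,0]},{"gripper":1,"offset":[0,0,50],"rotation":[0,0,0]},{"gripper":1,"offset":[0,0,70],"rotation":[0,0,0]},{"gripper":1,"offset":[0,0,85],"rotation":[0,0,0]},{"gripper":1,"offset":[0,0,93],"rotation":[0,0,0]},{"gripper":1,"offset":[0,0,97],"rotation":[0,0,0]},{"gripper":1,"offset":[0,0,98],"rotation":[0,0,0]}]'
python3 -m handwheel '[{"gripper":1,"offset":[0,0,0.4],"rotation":[0,0,0]},{"gripper":1,"offset":[0,0,0.8],"rotation":[0,0,0]},{"gripper":1,"offset":[0,0,1.2],"rotation":[0,0,0]},{"gripper":1,"offset":[0,0,1.6],"rotation":[0,0,0]},{"gripper":1,"offset":[0,0,2],"rotation":[0,0,0]},{"gripper":1,"offset":[0,0,2.4],"rotation":[0,0,0]},{"gripper":1,"offset":[0,0,2.8],"rotation":[0,0,0]},{"gripper":1,"offset":[0,0,2.8],"rotation":[0,0,0]}]'
```

```text
t: 57.1
tool_pos: [0.5614, -0.0142, 0.1201]
tool_rot: [2.119, 2.319, 0.001]
contact_force: [0.4, 0.2, -2.3]
opening: 0.0297
grip_force: 39.9
t: 58.1
tool_pos: [0.561, -0.0141, 0.1169]
tool_rot: [-2.119, -2.319, 0.0]
contact_force: [0.4, -0.1, -3.2]
opening: 0.0298
grip_force: 39.9
```

```bash
python3 -m handwheel '[{"gripper":1,"offset":[0,0,0.3],"rotation":[0,0,0]},{"gripper":1,"offset":[0,0,0.6],"rotation":[0,0,0]},{"gripper":1,"offset":[0,0,0.9],"rotation":[0,0,0]},{"gripper":1,"offset":[0,0,1.2],"rotation":[0,0,0]},{"gripper":1,"offset":[0,0,1.5],"rotation":[0,0,0]},{"gripper":1,"offset":[0,0,1.5],"rotation":[0,0,0]},{"gripper":1,"offset":[0,0,1.5],"rotation":[0,0,0]},{"gripper":1,"offset":[0,0,1.5],"rotation":[0,0,0]}]'
```

```text
t: 59.1
tool_pos: [0.5611, -0.0142, 0.116]
tool_rot: [2.119, 2.319, 0.0]
contact_force: [-2.5, -0.3, 4.9]
opening: 0.0296
grip_force: 40.7
```

```bash
python3 -m handwheel '[{"gripper":0.6,"offset":[0,0,0],"rotation":[0,0,0]},{"gripper":0.3,"offset":[0,0,0],"rotation":[0,0,0]},{"gripper":0,"offset":[0,0,0],"rotation":[0,0,0]},{"gripper":-0.5,"offset":[0,0,0],"rotation":[0,0,0]},{"gripper":-1,"offset":[0,0,-8],"rotation":[0,0,0]},{"gripper":-1,"offset":[0,0,-40],"rotation":[0,0,0]},{"gripper":-1,"offset":[0,0,-80],"rotation":[0,0,0]},{"gripper":-1,"offset":[0,0,-120],"rotation":[0,0,0]}]'
python3 -m handwheel '[{"gripper":-1,"offset":[0,0,-50],"rotation":[0,0,0]},{"gripper":-1,"offset":[-30,-30,-90],"rotation":[0,0,0]},{"gripper":-1,"offset":[-70,-60,-90],"rotation":[0,0,0]},{"gripper":-1,"offset":[-120,-80,-90],"rotation":[0,0,0]},{"gripper":-1,"offset":[-170,-100,-90],"rotation":[0,0,0]},{"gripper":-1,"offset":[-210,-110,-90],"rotation":[0,0,0]},{"gripper":-1,"offset":[-230,-110,-90],"rotation":[0,0,0]},{"gripper":-1,"offset":[-230,-110,-90],"rotation":[0,0,0]}]'
python3 - <<'E'
from h import *
s=grab("scene");e=grab("side")
f=lambda a,b,c=400:cv2.resize(a,(c,c*b//100))
cv2.imwrite("pics/end.png",np.hstack([cv2.resize(s["image"][125:295,195:395],(400,340)),cv2.resize(e["image"][115:255,170:370],(400,340)) if 0 else cv2.resize(e["image"][110:280,160:360],(400,340))])[:,:,::-1])
E
```

```text
t: 60.1
tool_pos: [0.5611, -0.0141, 0.237]
tool_rot: [2.119, 2.319, 0.001]
contact_force: [-0.2, -0.5, -0.0]
opening: 0.0854
grip_force: 0.0
t: 61.1
tool_pos: [0.4723, -0.2537, 0.3254]
tool_rot: [-2.121, -2.317, -0.001]
contact_force: [-0.7, -0.5, 0.4]
opening: 0.0852
grip_force: 0.0
```

View pics/end.png

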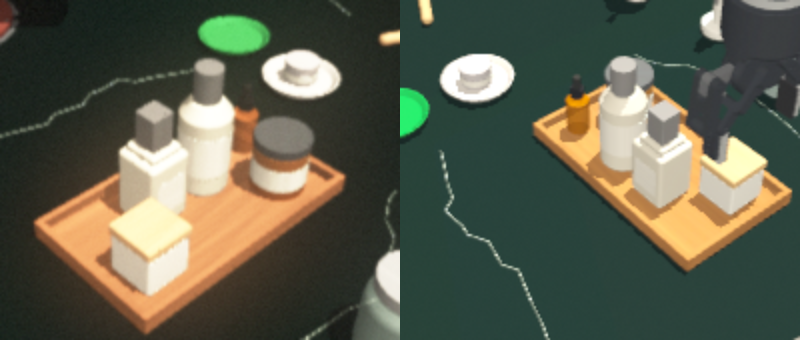

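Both caps are back at their starting pixels (scene 299.5,158 and 272,181) and the tin is in the dish. Handing in.

```bash
python3 -c "
from station import ctrl
print(ctrl.finish_job())"
```

```text
the job is handed in; nothing more can be done
None
```

I handed the job in at about 61 s: both bottles are upright back in the tray where they started, the tin is in the middle of the white dish, and nothing tipped or fell; the station returned no verdict.

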